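# Change over the cells in the bench charger

### The arm

A 7-joint arm with a two-finger parallel gripper is mounted at the origin on the work surface. World frame = base frame: x ahead of the robot, y to its left, z up, the work surface at z = 0. Lengths are in mm, angles in rad, forces in N, time in s.
With the tool pointing down it reaches from about 425 to 825 mm from the base axis. Payload 3.6 kg.
Tool frame: the origin (TCP) lies on the centre line of the jaws, within the pads' length; the fingertips stand 25 mm ahead of it and the grasp point (between the pads) lies 6 mm ahead of it (bot.tcp_to_tips is the distance from the TCP to the fingertips, in mm); z points along the fingers, y is the line along which they close (so a half turn about z gives the same grasp; the last joint's range is limited). The gripper opens to 93 mm and grips with 3 to 60 N. Pads are 15 mm wide; open, the fingers measure 128 mm over their backs; the gripper's body (75 mm by 188 mm) begins 65 mm behind the grasp point.
Start: joints at [-1.298, 0.615, -0.013, 1.423, 0.008, 1.103, -0.04], TCP at [191.309, 621.178, 214.04] pointing down, gripper open.
Joint ranges: [-3.12, 3.12], [-0.3, 2.06], [-1.34, 1.32], [0.26, 2.42], [-1.36, 4.5], [0.01, 1.98], [-2.84, 2.84]. Speed limits (rad/s): [2.79, 2.79, 3.14, 3.14, 3.14, 3.14, 3.14].

### API

Orientations are given as a unit quaternion [x, y, z, w].
In Python, from bench import bot gives the robot as it stands.
- The arm moves only by the shell command python3 -m jog 'ROWS' [FORCE]. ROWS is JSON, a list of rows, each an object with "delta_pos": the shift along the tool's x, y, z in mm, a list of three; "twist": the turn about the tool's z in degrees; "jaw": the opening, from 0 (shut) to 1 (fully open). In form: [{"delta_pos": [dx, dy, dz], "twist": twist, "jaw": jaw}, ...]. A call has 1 to 12 rows; each row is the pose to reach, as a shift and turn from the pose commanded when the call began, along the tool's axes at that moment; what a row does not reach only later rows make up. A row lasts 1/12 s, in which the tool goes at most 41.7 mm and 7.16 degrees, less where a joint would pass 70% of its speed; a pose out of reach is approached as far as the arm can. A call with a gripper value outside its range is refused whole. The fingers move at their own pace and stop on an object; FORCE is the grip in N (left out, the last holds). Time passes only in rows, so rows that repeat a pose let the fingers close. It gives the time, the measured TCP pose, the force, the opening and the grip force at its end, in the units of the state.
- bot.state(): the state, without advancing time (a new reading comes with each control period).
- bot.snapshot(name): name is "side" or "top" or "wrist"; returns (picture, depth): 384x512x3 uint8, blue, green, red; 384x512 float32, mm along the optical axis (not along the pixel's ray), 0 where there is no reading.
- bot.camera_info(name): a dict with "camera_matrix" (3x3 intrinsics, pixels), "k1" (the pictures are not rectified: a ray, as slopes to the right and down, at radius r is drawn at 1 + k1 r^2 times it, then the intrinsics apply), "R" (3x3) and "t" (3): a world point X has camera coordinates R X + t; the wrist camera has in their place "mount" (4x4, takes a point from camera to tool coordinates, whose origin is the TCP and whose axes are the flange's). Camera axes: x right, y down, z forward; pixel columns grow to the right and rows downward; lengths in mm; the calibration is good to about 2 mm. A picture is of the moment at which its call begins: read the wrist's pose just before it. camera_info takes no time and is no camera call.
- bot.close_job(): hands the job in; it is judged then, once.
The state is a dict: "time_s": time; "q": joint angles; "qvel": joint speeds; "joint_efforts": joint torques, N m; "tool_pos": TCP position; "tcp_rot": TCP orientation; "ft_force": force on the tool from outside, world axes, zero at the start; "torque": the same for the moment, N m; "opening": finger opening in mm; "grip_force": force on a finger pad.
Only numpy, scipy, OpenCV 4.12 (cv2) and the standard library are available. Lean on these libraries where they do the work, as an engineer would, in place of code of your own. Each camera call takes 0.05 s, during which the arm holds its last target. There are 200 camera calls.

### The job

Change over the bench charger: first turn its selector to off (the open ring), then take the charged cells out of its bays and put them in the white bin, and load every flat cell lying on the rubber mat into a bay of its own, flat end pushed against the spring contact and button end tipped down until the cell lies fully home. When all of them are in, set the selector to the two-dot mark. Leave everything else on the bench as it is.

Things in the scene. Friction and masses are not known exactly. Their poses are not given: they have to be found in the camera images.
- charger: grey three-bay bench charger, fixed, base 200 x 290 x 30 mm. Origin: centre of its underside; x from its front (towards the robot) to its rear, y to its left, z up. Bays side by side 64 mm apart, each lying along x, bay floor 30 mm above the bench. Right of them an aluminium panel 75 mm wide, top 50 mm above the bench, carries the selector. See bay1_plus for the bays
- bay1_plus (a point): in the leftmost bay: where the button tip of a cell fully home lies, on the fixed contact, 16 mm above the bay floor; the cell reaches 70 mm from here along the charger's -x. The fixed contact is the front face of the rear block, which runs across all bays, 26 mm high over the bay floor. A like block stands 95 mm in front of it. See bay2_plus
- bay2_plus (a point): the same in the middle bay. In each bay a steel spring plate 24 mm wide, 22 mm high faces the fixed contact, 62 mm from it when empty: so push it forward with the flat end of a tilted cell, then tip the button end down in front of the rear block. Plate travel 20 mm; about 1 N at first, 4 N with a cell home (8 mm in), 8 N at the end. See bay3_plus
- bay3_plus (a point): the same in the right bay. Low rails 8.5 mm high, 29 mm apart inside, centre the cell at the two ends of each bay (over the 16 mm next to the fixed contact, and from 68 to 88 mm from it); between them the bay is open at the sides for fingers, neighbouring cells being 32 mm apart
- selector (a joint): angle of the selector knob, rad, growing clockwise from above. Four detents: open ring (off) at 0, one dot at 0.63, two dots at 1.26, three dots at 1.88; let go, it snaps to the nearest. Stops 0.06 past the end marks. About 0.1 N m turns it out of a detent. The marks stand round the far side of the knob, off at the left
- selector_grip (a point): centre of the selector's finger bar, on the turning axis, 76 mm above the bench. The bar is 42 mm long, 12 mm wide and stands from 58 to 86 mm above the bench, on a round skirt 44 mm wide and 8 mm high. The x axis here points along the bar to its white pointer end; z up
- full1: charged cylinder cell, dark wrapped can 32 mm in diameter and 70 mm long over all, about 145 g: steel flat end, at the other end a white collar and a steel button 12 mm wide, 2 mm high. Origin: its middle, on the axis; x runs along the cell from flat end to button. It lies in bay 1 at the start (some are absent)
- full2: charged cylinder cell, dark wrapped can 32 mm in diameter and 70 mm long over all, about 145 g: steel flat end, at the other end a white collar and a steel button 12 mm wide, 2 mm high. Origin: its middle, on the axis; x runs along the cell from flat end to button. It lies in bay 2 at the start (some are absent)
- full3: charged cylinder cell, dark wrapped can 32 mm in diameter and 70 mm long over all, about 145 g: steel flat end, at the other end a white collar and a steel button 12 mm wide, 2 mm high. Origin: its middle, on the axis; x runs along the cell from flat end to button. It lies in bay 3 at the start (some are absent)
- flat1_plus (a point): tip of the button of flat1
- flat2_plus (a point): tip of the button of flat2
- flat3_plus (a point): tip of the button of flat3
- flat1: flat (empty) cylinder cell, dark wrapped can 32 mm in diameter and 70 mm long over all, about 145 g: steel flat end, at the other end a white collar and a steel button 12 mm wide, 2 mm high. Origin: its middle, on the axis; x runs along the cell from flat end to button. It starts on the grey ribbed rubber mat (3 mm thick) left of the charger (some are absent)
- flat2: flat (empty) cylinder cell, dark wrapped can 32 mm in diameter and 70 mm long over all, about 145 g: steel flat end, at the other end a white collar and a steel button 12 mm wide, 2 mm high. Origin: its middle, on the axis; x runs along the cell from flat end to button. It starts on the grey ribbed rubber mat (3 mm thick) left of the charger (some are absent)
- flat3: flat (empty) cylinder cell, dark wrapped can 32 mm in diameter and 70 mm long over all, about 145 g: steel flat end, at the other end a white collar and a steel button 12 mm wide, 2 mm high. Origin: its middle, on the axis; x runs along the cell from flat end to button. It starts on the grey ribbed rubber mat (3 mm thick) left of the charger (some are absent)
- bin: white plastic bin, loose, 130 x 220 mm outside and 55 mm high, front lip (-x side) 32 mm high, walls and floor 4 mm thick, empty. Origin: centre of its underside, y along its long side
- bit_case: orange case of drill bits, 115 x 200 x 35 mm, bystander. Origin: centre of its underside
- screwdriver: screwdriver 200 mm long, lying, bystander. Origin: under its middle
- wood_block: wooden block 90 x 70 x 60 mm, bystander. Origin: centre of its underside
- bracket: aluminium angle 90 x 35 x 40 mm, bystander. Origin: centre of its underside
- mouse: computer mouse 100 x 60 x 30 mm, bystander. Origin: centre of its underside

How it is judged (in metres and radians):
On the way, in this order (a step that is already met when the one before it is completed fails the run):
1. the selector is at off (the open ring) while the charged cells are still in their bays (value of joint selector between -0.12 and 0.12 rad and distance of each of full1, full2, full3 from where it was at the start of the episode below 0.015 m), for 0.2 s.
2. with the selector still at off, every charged cell is in the bin and every flat cell lies home in a bay (value of joint selector between -0.12 and 0.12 rad and x of full1 in the frame of bin between -0.065 and 0.065 m and y of full1 in the frame of bin between -0.11 and 0.11 m and z of full1 in the frame of bin between 0 and 0.055 m and x of full2 in the frame of bin between -0.065 and 0.065 m and y of full2 in the frame of bin between -0.11 and 0.11 m and z of full2 in the frame of bin between 0 and 0.055 m and x of full3 in the frame of bin between -0.065 and 0.065 m and y of full3 in the frame of bin between -0.11 and 0.11 m and z of full3 in the frame of bin between 0 and 0.055 m and ((distance between flat1_plus and bay1_plus below 0.006 m and angle between the x axis of flat1 and the x axis of charger, either way round below 0.1 rad) or (distance between flat1_plus and bay2_plus below 0.006 m and angle between the x axis of flat1 and the x axis of charger, either way round below 0.1 rad) or (distance between flat1_plus and bay3_plus below 0.006 m and angle between the x axis of flat1 and the x axis of charger, either way round below 0.1 rad)) and ((distance between flat2_plus and bay1_plus below 0.006 m and angle between the x axis of flat2 and the x axis of charger, either way round below 0.1 rad) or (distance between flat2_plus and bay2_plus below 0.006 m and angle between the x axis of flat2 and the x axis of charger, either way round below 0.1 rad) or (distance between flat2_plus and bay3_plus below 0.006 m and angle between the x axis of flat2 and the x axis of charger, either way round below 0.1 rad)) and ((distance between flat3_plus and bay1_plus below 0.006 m and angle between the x axis of flat3 and the x axis of charger, either way round below 0.1 rad) or (distance between flat3_plus and bay2_plus below 0.006 m and angle between the x axis of flat3 and the x axis of charger, either way round below 0.1 rad) or (distance between flat3_plus and bay3_plus below 0.006 m and angle between the x axis of flat3 and the x axis of charger, either way round below 0.1 rad))), for 0.2 s.
At the end, for the whole second after the job is handed in: selector at rest in the two-dot detent (within 0.12 rad); every charged cell in the upright bin, its middle inside the walls and below the rim; every flat cell home in a bay (button tip within 6 mm of its place, within 0.1 rad of the bay's direction); all at rest (value of joint selector between 1.137 and 1.377 rad and angle between bin's own z axis and vertical below 0.15 rad and x of full1 in the frame of bin between -0.065 and 0.065 m and y of full1 in the frame of bin between -0.11 and 0.11 m and z of full1 in the frame of bin between 0 and 0.055 m and x of full2 in the frame of bin between -0.065 and 0.065 m and y of full2 in the frame of bin between -0.11 and 0.11 m and z of full2 in the frame of bin between 0 and 0.055 m and x of full3 in the frame of bin between -0.065 and 0.065 m and y of full3 in the frame of bin between -0.11 and 0.11 m and z of full3 in the frame of bin between 0 and 0.055 m and ((distance between flat1_plus and bay1_plus below 0.006 m and angle between the x axis of flat1 and the x axis of charger, either way round below 0.1 rad) or (distance between flat1_plus and bay2_plus below 0.006 m and angle between the x axis of flat1 and the x axis of charger, either way round below 0.1 rad) or (distance between flat1_plus and bay3_plus below 0.006 m and angle between the x axis of flat1 and the x axis of charger, either way round below 0.1 rad)) and ((distance between flat2_plus and bay1_plus below 0.006 m and angle between the x axis of flat2 and the x axis of charger, either way round below 0.1 rad) or (distance between flat2_plus and bay2_plus below 0.006 m and angle between the x axis of flat2 and the x axis of charger, either way round below 0.1 rad) or (distance between flat2_plus and bay3_plus below 0.006 m and angle between the x axis of flat2 and the x axis of charger, either way round below 0.1 rad)) and ((distance between flat3_plus and bay1_plus below 0.006 m and angle between the x axis of flat3 and the x axis of charger, either way round below 0.1 rad) or (distance between flat3_plus and bay2_plus below 0.006 m and angle between the x axis of flat3 and the x axis of charger, either way round below 0.1 rad) or (distance between flat3_plus and bay3_plus below 0.006 m and angle between the x axis of flat3 and the x axis of charger, either way round below 0.1 rad)) and linear speed of each of flat1, flat2, flat3, full1, full2, full3 below 0.02 m/s); the robot touches nothing.
It fails at once if the bit case is pushed more than 8 cm from its place (distance of bit_case from where it was at the start of the episode above 0.08 m).
It fails at once if the screwdriver is pushed more than 8 cm from its place (distance of screwdriver from where it was at the start of the episode above 0.08 m).
It fails at once if the wood block is pushed more than 8 cm from its place (distance of wood_block from where it was at the start of the episode above 0.08 m).
It fails at once if the bracket is pushed more than 8 cm from its place (distance of bracket from where it was at the start of the episode above 0.08 m).
It fails at once if the mouse is pushed more than 8 cm from its place (distance of mouse from where it was at the start of the episode above 0.08 m).
Of full1, full2, full3 only 2 to 3 are there at a start; the rules pass over those that are not, and their reading is None.
Of flat1, flat2, flat3 only 2 to 3 are there at a start; the rules pass over those that are not, and their reading is None.
At some moment in a run one of bin may be knocked a few centimetres aside while the robot is not near it.
Once in a run the grip may slacken for a moment while it holds something.
It also fails if it takes over 208 s, if anything falls off the work surface, if the arm or the gripper's body presses on something with over 40 N, if the wrist force passes 120 N, or if a joint passes its speed limit or range.

## Working session

There is one attempt and no reset: what is moved stays moved. The work goes in short steps, Python scripts to look and compute and a shell command to move; the robot and the scene stay as the last step left them, time stands still between calls to the robot, and variables do not carry over. Pictures are saved under pics/ and viewed, at most 17 in all, crops included, and the job is handed in when it is done.

```bash
mkdir -p pics; ls
cat > h.py <<'E'
import numpy as np, cv2
from scipy.spatial.transform import Rotation as Ro
from bench import bot
def snap(name, fn=None, scale=1):
    s=bot.state(); p,d=bot.snapshot(name); i=bot.camera_info(name)
    K=np.array(i["camera_matrix"]); k1=i["k1"]
    if name=="wrist":
        M=np.array(i["mount"]); T=np.eye(4); T[:3,:3]=Ro.from_quat(s["tcp_rot"]).as_matrix(); T[:3,3]=s["tool_pos"]
        W=T@M
    else:
        W=np.eye(4); R=np.array(i["R"]); W[:3,:3]=R.T; W[:3,3]=-R.T@np.array(i["t"])
    if fn:
        cv2.imwrite("pics/"+fn+".png",p); np.savez("pics/"+fn+".npz",p=p,d=d,K=K,k1=k1,W=W)
    return dict(p=p,d=d,K=K,k1=k1,W=W)
def load(fn): return dict(np.load("pics/"+fn+".npz"))
def rays(v,uv):
    uv=np.asarray(uv,float).reshape(-1,1,2)
    D=np.array([float(v["k1"]),0,0,0,0])
    n=cv2.undistortPoints(uv,v["K"],D).reshape(-1,2)
    return np.c_[n,np.ones(len(n))]
def by_depth(v,uv):
    r=rays(v,uv); uv=np.asarray(uv,int).reshape(-1,2)
    d=np.array([np.median(v["d"][b-1:b+2,a-1:a+2]) for a,b in uv])
    return (r*d[:,None])@v["W"][:3,:3].T+v["W"][:3,3]
def by_plane(v,uv,z):
    r=rays(v,uv)@v["W"][:3,:3].T; c=v["W"][:3,3]
    return c+r*((z-c[2])/r[:,2])[:,None]
def tri(v1,p1,v2,p2):
    A=np.zeros((3,3));b=np.zeros(3);cs=[]
    for v,p in((v1,p1),(v2,p2)):
        r=(rays(v,[p])@v["W"][:3,:3].T)[0]; r/=np.linalg.norm(r); P=np.eye(3)-np.outer(r,r); A+=P;b+=P@v["W"][:3,3]
    return np.linalg.solve(A,b)
def cloud(v):
    h,w=v["d"].shape; g=np.stack(np.meshgrid(np.arange(w),np.arange(h)),-1).reshape(-1,2)
    return ((rays(v,g)*v["d"].reshape(-1,1))@v["W"][:3,:3].T+v["W"][:3,3]).reshape(h,w,3)
def proj(v,X):
    Wi=np.linalg.inv(v["W"]); 
    return cv2.projectPoints(np.asarray(X,float).reshape(-1,1,3),cv2.Rodrigues(Wi[:3,:3])[0],Wi[:3,3],v["K"],np.array([float(v["k1"]),0,0,0,0]))[0].reshape(-1,2)
E
python3 - <<'E'
from h import *
a=snap("top","top0"); b=snap("wrist","w0"); 
s=bot.state(); print(s["time_s"],s["tool_pos"],s["tcp_rot"],s["opening"])
print(Ro.from_quat(s["tcp_rot"]).as_matrix().round(3)); print(bot.camera_info("wrist")["mount"]); print(a["W"].round(2))
cv2.imwrite("pics/top0b.png",cv2.resize(a["p"],(800,600),interpolation=cv2.INTER_CUBIC))
E
```

```text
pics
0.1 [191.14363033 620.52166625 213.00654978] [ 1.48816834e-01  9.88864128e-01 -1.12359708e-03 -1.52069472e-04] 92.99153553736934
[[-0.956  0.294 -0.001]
 [ 0.294  0.956 -0.002]
 [-0.    -0.002 -1.   ]]
[[-4.37130478e-04 -9.68525541e-01 -2.48913812e-01  6.85804290e+01]
 [ 9.99999454e-01 -6.59621294e-04  8.10440489e-04  6.06252930e-01]
 [-9.49121163e-04 -2.48913321e-01  9.68525300e-01 -1.70101879e+02]
 [ 0.00000000e+00  0.00000000e+00  0.00000000e+00  1.00000000e+00]]
[[ 0.0000e+00 -1.0000e+00  9.0000e-02  4.7762e+02]
 [-1.0000e+00 -0.0000e+00 -2.0000e-02  9.5260e+01]
 [ 2.0000e-02 -9.0000e-02 -1.0000e+00  9.5681e+02]
 [ 0.0000e+00  0.0000e+00  0.0000e+00  1.0000e+00]]
```

View pics/top0b.png

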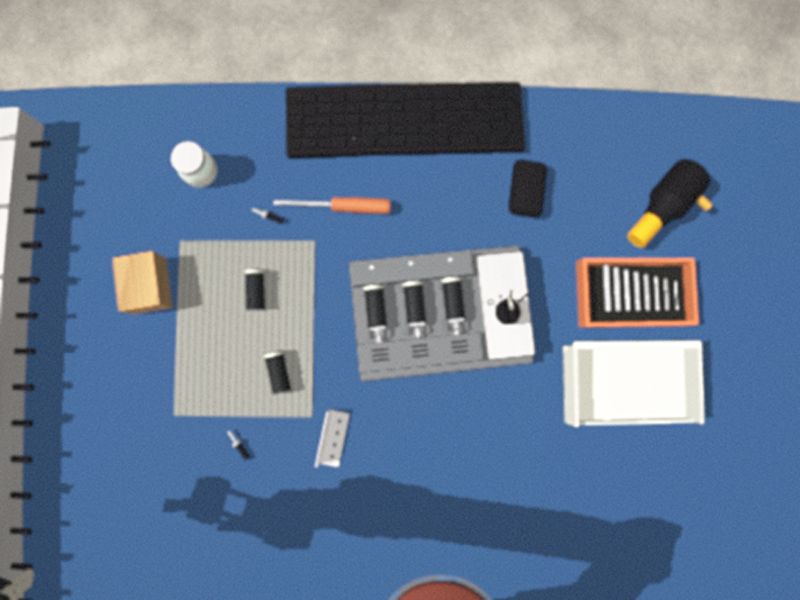

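Run:
```python
from h import *
v=load("top0")
pts={"chFL":(349,264),"chRL":(519,247),"chFR":(536,361),"chBL":(361,380),"flatA_b":(254,270),"flatA_f":(257,308),"flatB_b":(273,354),"flatB_f":(284,391),"full1b":(373,287),"full1f":(377,327),"full3b":(453,279),"full3f":(459,318),"knob":(508,310),"bin":(640,383),"binL":(568,385),"binR":(704,382),"binT":(636,342),"binB":(640,424),"case":(638,292),"mat":(200,300)}
for n,(a,b) in pts.items(): print(n,by_depth(v,[(a*.64,b*.64)])[0].round(1))
C=cloud(v)
# crop enlarge of charger
cv2.imwrite("pics/crop0.png",cv2.resize(v["p"][150:250,215:350],(800,592),interpolation=cv2.INTER_CUBIC))
```

```text
chFL [635.1 154.2  -0.7]
chRL [ 667.1 -141.1    0.7]
chFR [ 4.693e+02 -1.675e+02 -1.000e-01]
chBL [437.1 131.9   2.1]
flatA_b [618.9 310.2  32.8]
flatA_f [555.8 304.1  30.3]
flatB_b [480.  275.   34.7]
flatB_f [419.7 256.6  31.4]
full1b [587.9 111.5  60.8]
full1f [524.1 104.8  52.5]
full3b [601.7 -17.4  60.3]
full3f [538.7 -26.9  59. ]
knob [ 549.9 -100.9   84.8]
bin [ 430.4 -351.1    2.6]
binL [ 429.  -216.4   19.8]
binR [ 430.6 -471.9    0.5]
binT [ 5.017e+02 -3.471e+02 -4.000e-01]
binB [ 359.6 -349.9    2.1]
case [ 588.2 -347.6   13. ]
mat [571.5 409.7   1.7]
```

View pics/crop0.png

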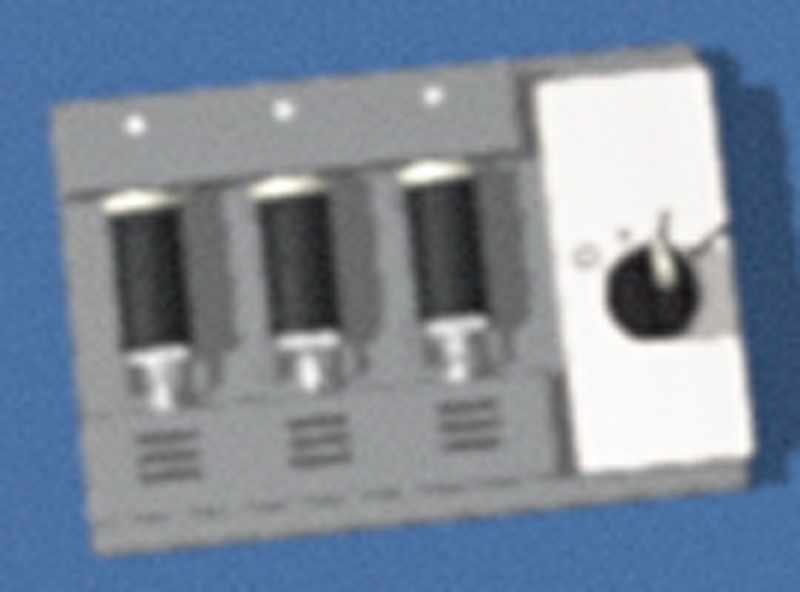

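```bash
cat >> h.py <<'E'
def go(*targets):
    """print tool-frame deltas/twist (from the present pose) to [x,y,z,yaw_deg of tool x]"""
    s=bot.state(); R=Ro.from_quat(s["tcp_rot"]).as_matrix(); p=np.array(s["tool_pos"]); y0=np.degrees(np.arctan2(R[1,0],R[0,0]))
    print("t",round(s["time_s"],2),"tcp",p.round(1),"yaw",y0.round(2),"open",round(s["opening"],1),"grip",round(s["grip_force"],1),"F",np.round(s["ft_force"],1),"q1,7",np.round(np.array(s["q"])[[0,6]],2))
    for t in targets: print(" ->",t,"delta",(R.T@(np.array(t[:3])-p)).round(1),"twist",round(-((t[3]-y0+180)%360-180),2))
E
python3 -m jog '[{"delta_pos":[-330,-320,30],"twist":80,"jaw":1},{"delta_pos":[-330,-320,0],"twist":80,"jaw":1},{"delta_pos":[-330,-320,-40],"twist":80,"jaw":1},{"delta_pos":[-330,-320,-40],"twist":80,"jaw":1},{"delta_pos":[-330,-320,-40],"twist":80,"jaw":1},{"delta_pos":[-330,-320,-40],"twist":80,"jaw":1},{"delta_pos":[-330,-320,-40],"twist":80,"jaw":1},{"delta_pos":[-330,-320,-40],"twist":80,"jaw":1},{"delta_pos":[-330,-320,-40],"twist":80,"jaw":1},{"delta_pos":[-330,-320,-40],"twist":80,"jaw":1},{"delta_pos":[-330,-320,-40],"twist":80,"jaw":1},{"delta_pos":[-330,-320,-40],"twist":80,"jaw":1}]'
python3 -c "
from h import *
go([510,-10,270,6.4])"
```

```text
time_s: 1.1
tool_pos: [416.6, 209.8, 255.3]
tcp_rot: [0.756, 0.655, 0.001, 0.003]
ft_force: [0.2, -0.3, -0.4]
opening: 92.7
grip_force: 0.0
t 1.1 tcp [416.6 209.8 255.3] yaw 81.85 open 92.7 grip 0.0 F [ 0.2 -0.3 -0.4] q1,7 [-0.85 -0.49]
 -> [510, -10, 270, 6.4] delta [-204.4  123.7  -13.5] twist 75.45
```

```bash
python3 -m jog '[{"delta_pos":[-204,124,-14],"twist":75.5,"jaw":1},{"delta_pos":[-204,124,-14],"twist":75.5,"jaw":1},{"delta_pos":[-204,124,-14],"twist":75.5,"jaw":1},{"delta_pos":[-204,124,-14],"twist":75.5,"jaw":1},{"delta_pos":[-204,124,-14],"twist":75.5,"jaw":1},{"delta_pos":[-204,124,-14],"twist":75.5,"jaw":1},{"delta_pos":[-204,124,-14],"twist":75.5,"jaw":1},{"delta_pos":[-204,124,-14],"twist":75.5,"jaw":1},{"delta_pos":[-204,124,-14],"twist":75.5,"jaw":1},{"delta_pos":[-204,124,-14],"twist":75.5,"jaw":1},{"delta_pos":[-204,124,-14],"twist":75.5,"jaw":1},{"delta_pos":[-204,124,-14],"twist":75.5,"jaw":1}]'
python3 -c "
from h import *
go([510,-10,270,6.4])
v=snap('wrist','w1')
cv2.imwrite('pics/w1b.png',cv2.resize(v['p'],(800,600),interpolation=cv2.INTER_CUBIC))"
```

```text
time_s: 2.1
tool_pos: [510.0, 0.9, 267.5]
tcp_rot: [0.998, 0.064, -0.001, 0.0]
ft_force: [-0.6, -0.0, 0.1]
opening: 92.7
grip_force: 0.0
t 2.1 tcp [510.    0.9 267.5] yaw 7.35 open 92.7 grip 0.0 F [-0.6 -0.   0.1] q1,7 [-0.6 -1.1]
 -> [510, -10, 270, 6.4] delta [-1.4 10.8 -2.5] twist 0.95
```

View pics/w1b.png

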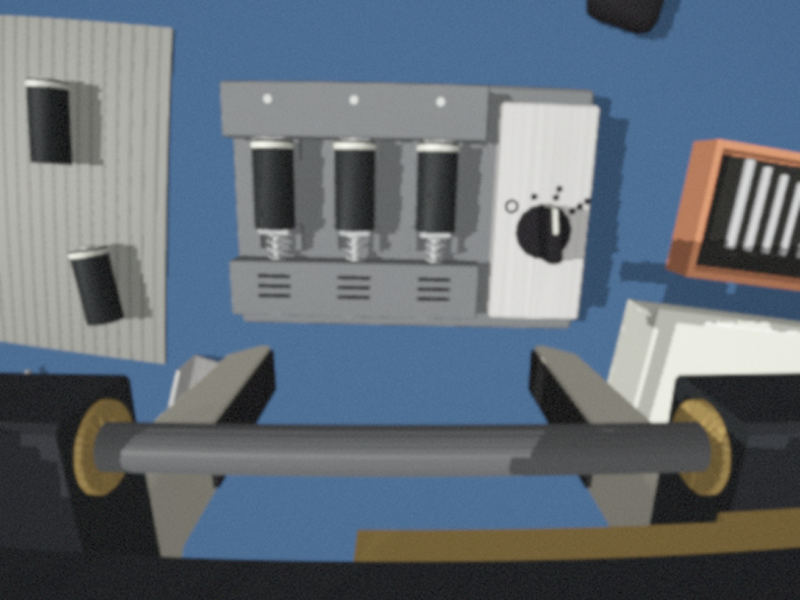

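Run:
```python
from h import *
for n in("w1","top0"):
    v=load(n); C=cloud(v); P=v["p"].astype(int); X,Y,Z=C[...,0],C[...,1],C[...,2]
    roi=(X>400)&(X<720)&(Y>-200)&(Y<180)
    def rect(m,lab):
        m=cv2.morphologyEx(m.astype(np.uint8),cv2.MORPH_OPEN,np.ones((3,3)))
        k,L,st,_=cv2.connectedComponentsWithStats(m)
        for j in range(1,k):
            if st[j,4]<40: continue
            q=C[L==j]; (c,s,a)=cv2.minAreaRect(q[:,:2].astype(np.float32)); print(n,lab,np.round(c,1),np.round(s,1),round(a,2),"z",np.median(q[:,2]).round(1),st[j,4])
    g=P.max(-1)
    rect(roi&(g>170)&(Z>42)&(Z<58),"panel")
    rect(roi&(Z>53)&(Z<60)&(g>70)&(g<170),"block")
    rect((X>380)&(X<720)&(Y>-60)&(Y<400)&(g<75)&(Z>20)&(Z<70),"cells")
    rect(roi&(Z>75)&(Z<95),"bar")
    # base outline: z>24
    rect(roi&(Z>22)&(Z<95),"charger")
    rect((X>330)&(X<540)&(Y<-190)&(P.min(-1)>130)&(Z>25)&(Z<65),"bin")
```

```text
w1 panel [ 562.  -103.3] [170.2  74.8] 6.01 z 49.3 6599
w1 panel [526.6 -21.5] [20.4  6.3] 13.55 z 46.6 63
w1 block [620.9  51.8] [ 40.4 200.4] 5.94 z 55.5 5970
w1 block [484.2  38.1] [ 45.5 200.2] 6.09 z 55.5 5452
w1 cells [607.  318.2] [11.3  7.5] 1.09 z 34.0 43
w1 cells [585.8 308.5] [59.5 25.4] 1.24 z 31.7 971
w1 cells [555.8 107.7] [59.1 28.2] 6.3 z 59.1 1249
w1 cells [562.5  44.9] [58.3 29.2] 5.86 z 59.0 1115
w1 cells [568.4  -7.9] [56.6  9. ] 5.95 z 56.6 263
w1 cells [569.6 -24.9] [59.8 21.3] 5.65 z 59.8 735
w1 cells [448.8 267.1] [58.7 24.9] 14.27 z 32.0 867
w1 bar [ 550.9 -105. ] [41.7 12.2] 13.26 z 84.6 435
w1 charger [551.1   1.1] [201.2 289.3] 5.91 z 50.6 35148
w1 bin [ 484.9 -263. ] [ 76.6 159.2] 31.28 z 53.3 1517
top0 panel [ 563.  -105.2] [171.1  74. ] 5.93 z 49.1 1614
top0 block [621.3  49.7] [ 39.9 198.8] 5.91 z 55.4 928
top0 block [484.8  36. ] [ 44.8 199.3] 6.05 z 55.4 1142
top0 cells [584.8 309.1] [53.1 25.8] 1.53 z 31.9 216
top0 cells [569.1 -24.8] [53.8 17.5] 4.93 z 59.6 137
top0 cells [563.6  38.3] [53.8 17.3] 5.73 z 59.1 131
top0 cells [555.4 105.9] [53.7 25.5] 5.96 z 58.8 155
top0 cells [447.9 267.8] [56.2 25.9] 12.24 z 31.5 221
top0 bar [ 550.7 -104.5] [41.9 11.8] 14.56 z 84.8 90
top0 charger [5.517e+02 1.000e-01] [200.9 287.2] 6.03 z 50.4 8476
top0 bin [ 453.8 -230.5] [ 75.6 160.9] 54.92 z 52.5 388
top0 bin [ 496.1 -340.7] [66.2  7.9] 89.84 z 54.1 90
top0 bin [ 442.3 -428.2] [142.4  51.4] 21.08 z 47.9 414
```

Run:
```python
from h import *
v=load("w1")
m=np.array([(512,206),(534,197),(559,189),(556,197),(572,211),(580,207),(588,201)])*.64
X=by_plane(v,m,50)[:,:2]-np.array([550.8,-104.8])
print(X.round(1),np.degrees(np.arctan2(X[:,1],X[:,0])).round(1)-5.95)
C=cloud(v); s=(np.abs(C[...,0]-550.8)<24)&(np.abs(C[...,1]+104.8)<24)&(C[...,2]>78)&(C[...,2]<95)
w=s&(v["p"].min(-1)>140); print(C[w].mean(0),w.sum())
cv2.imwrite("pics/k.png",cv2.resize(v["p"][105:185,310:390],(560,560),interpolation=cv2.INTER_CUBIC))
go([550.8,-104.8,150,14],[550.8,-104.8,150,6])
```

```text
[[ 15.4  26.4]
 [ 24.6  10.5]
 [ 33.4  -7.9]
 [ 27.   -6.8]
 [ 18.  -21.6]
 [ 22.  -27.3]
 [ 27.5 -32.7]] [ 53.75  17.15 -19.35 -20.05 -56.05 -57.15 -55.95]
[ 559.89385695 -103.29984177   85.0051308 ] 80
t 2.15 tcp [510.    0.9 267.5] yaw 7.51 open 93.1 grip 0.0 F [-0.2  0.7 -0.2] q1,7 [-0.6 -1.1]
 -> [550.8, -104.8, 150, 14] delta [ 26.8 110.1 117.5] twist -6.49
 -> [550.8, -104.8, 150, 6] delta [ 26.8 110.1 117.5] twist 1.51
```

View pics/k.png

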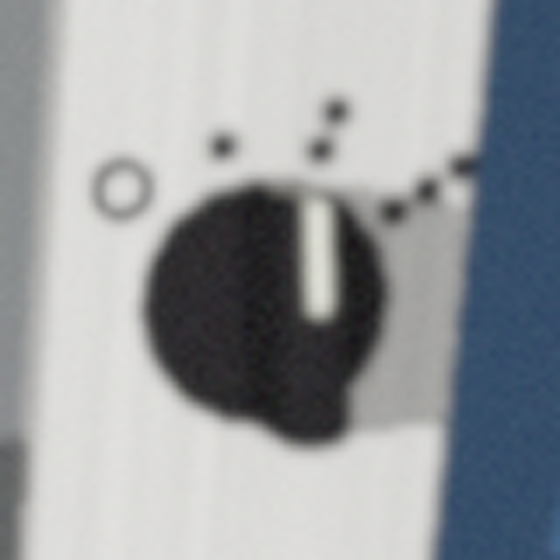

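```bash
python3 -m jog '[{"delta_pos":[27,110,100],"twist":-6.5,"jaw":0.45},{"delta_pos":[27,110,100],"twist":-6.5,"jaw":0.45},{"delta_pos":[27,110,100],"twist":-6.5,"jaw":0.45},{"delta_pos":[27,110,100],"twist":-6.5,"jaw":0.45},{"delta_pos":[27,110,100],"twist":-6.5,"jaw":0.45},{"delta_pos":[27,110,140],"twist":-6.5,"jaw":0.45},{"delta_pos":[27,110,140],"twist":-6.5,"jaw":0.45},{"delta_pos":[27,110,140],"twist":-6.5,"jaw":0.45}]'
python3 -c "
from h import *
go([550.8,-104.8,88,13.5])"
```

```text
time_s: 2.82
tool_pos: [549.9, -103.5, 127.2]
tcp_rot: [0.993, 0.122, -0.002, -0.001]
ft_force: [0.3, 0.2, 0.6]
opening: 45.1
grip_force: 0.0
t 2.82 tcp [ 549.9 -103.5  127.2] yaw 14.0 open 45.1 grip 0.0 F [0.3 0.2 0.6] q1,7 [-0.26 -0.68]
 -> [550.8, -104.8, 88, 13.5] delta [ 0.7  1.6 39.2] twist 0.5
```

```bash
python3 -m jog '[{"delta_pos":[0.5,1.5,39],"twist":0,"jaw":0.45},{"delta_pos":[0.5,1.5,39],"twist":0,"jaw":0.45},{"delta_pos":[0.5,1.5,39],"twist":0,"jaw":0},{"delta_pos":[0.5,1.5,39],"twist":0,"jaw":0},{"delta_pos":[0.5,1.5,39],"twist":0,"jaw":0},{"delta_pos":[0.5,1.5,39],"twist":0,"jaw":0},{"delta_pos":[0.5,1.5,39],"twist":0,"jaw":0},{"delta_pos":[0.5,1.5,39],"twist":0,"jaw":0}]' 25
python3 -c "
from h import *
go([550.8,-104.8,88,60])"
```

```text
time_s: 3.48
tool_pos: [552.4, -106.5, 89.9]
tcp_rot: [0.993, 0.121, 0.001, 0.0]
ft_force: [0.3, 0.1, 0.4]
opening: 6.4
grip_force: 0.0
t 3.48 tcp [ 552.4 -106.5   89.9] yaw 13.89 open 6.4 grip 0.0 F [0.3 0.1 0.4] q1,7 [-0.23 -0.64]
 -> [550.8, -104.8, 88, 60] delta [-1.2 -2.1  1.9] twist -46.11
```

```bash
python3 -c "
from h import *
v=snap('side','s1'); w=snap('wrist','w2')
cv2.imwrite('pics/s1b.png',np.hstack([cv2.resize(v['p'],(400,300)),cv2.resize(w['p'],(400,300))]))"
```

```text
(no output)
```

View pics/s1b.png

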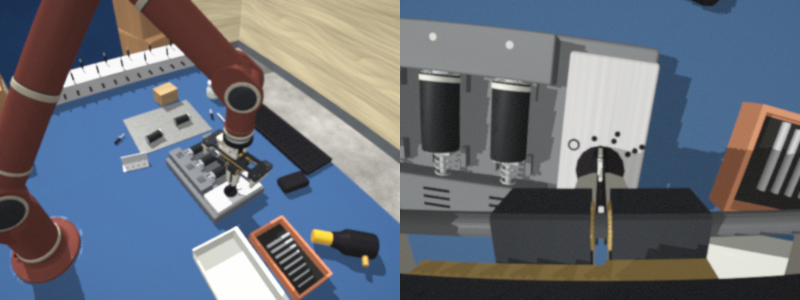

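```bash
python3 -m jog '[{"delta_pos":[0,0,0],"twist":0,"jaw":0},{"delta_pos":[0,0,0],"twist":0,"jaw":0},{"delta_pos":[0,0,0],"twist":0,"jaw":0}]' 25
python3 - <<'E'
from h import *
v=load("w2"); cv2.imwrite("pics/w2c.png",cv2.resize(v["p"][170:330,190:320],(650,600*13//13),interpolation=cv2.INTER_CUBIC)[:600])
E
```

```text
time_s: 3.83
tool_pos: [552.0, -106.6, 89.0]
tcp_rot: [0.993, 0.121, -0.0, 0.0]
ft_force: [0.8, -0.3, 0.3]
opening: 0.4
grip_force: 0.0
```

View pics/w2c.png

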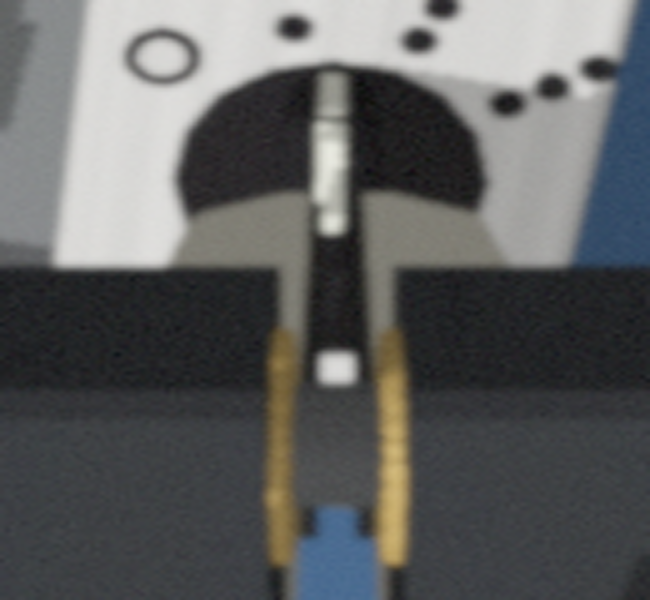

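Run:
```python
from h import *
print(bot.tcp_to_tips)
v=snap("wrist","w3"); C=cloud(v)
for (a,b) in [(330,150),(330,200),(330,240),(240,230),(420,230),(300,290),(335,370)]:
    u=190+a/5; r=170+b*160/600
    print((a,b),(round(u),round(r)),C[int(r),int(u)].round(1), v["p"][int(r),int(u)])
s=bot.state(); print(s["tool_pos"],s["opening"],s["grip_force"],s["ft_force"],s["torque"])
cv2.imwrite("pics/w3c.png",cv2.resize(v["p"][170:330,190:320],(488,600),interpolation=cv2.INTER_CUBIC))
```

```text
25.0
(330, 150) (256, 210) [ 565.3 -102.    86. ] [189 197 196]
(330, 200) (256, 223) [ 557.8 -103.9   86.6] [155 164 163]
(330, 240) (256, 234) [ 559.5 -103.6  107.9] [38 37 38]
(240, 230) (238, 231) [558.2 -94.2 106.4] [117 128 127]
(420, 230) (274, 231) [ 563.2 -112.2  107.6] [118 127 128]
(300, 290) (250, 247) [584.5 -96.  181.7] [69 74 77]
(335, 370) (257, 269) [ 549.4 -106.6  124.7] [121 120 122]
[ 551.96518141 -106.55436529   88.9725614 ] 0.20381891527444107 0.0 [-0.13230117  0.09362525  0.08475773] [-0.07054449  0.20278612 -0.01407057]
```

View pics/w3c.png

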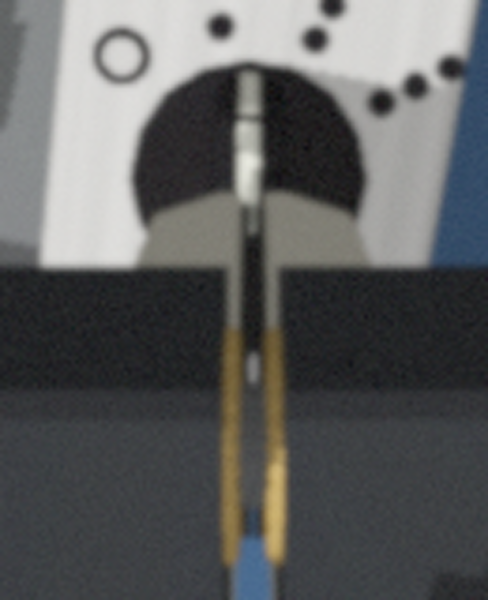

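Run:
```python
from h import *
v=snap("side","s2"); u,r=proj(v,[550.8,-104.8,86])[0]; print(u,r, proj(v,[[552,-106.6,64],[552,-106.6,89]]))
u,r=int(u),int(r); cv2.imwrite("pics/s2c.png",cv2.resize(v["p"][max(r-50,0):r+40,u-60:u+60],(800,600),interpolation=cv2.INTER_CUBIC))
```

```text
296.06903930168113 235.8328390498676 [[296.19534243 241.92694841]
 [297.04292529 235.37729714]]
```

View pics/s2c.png

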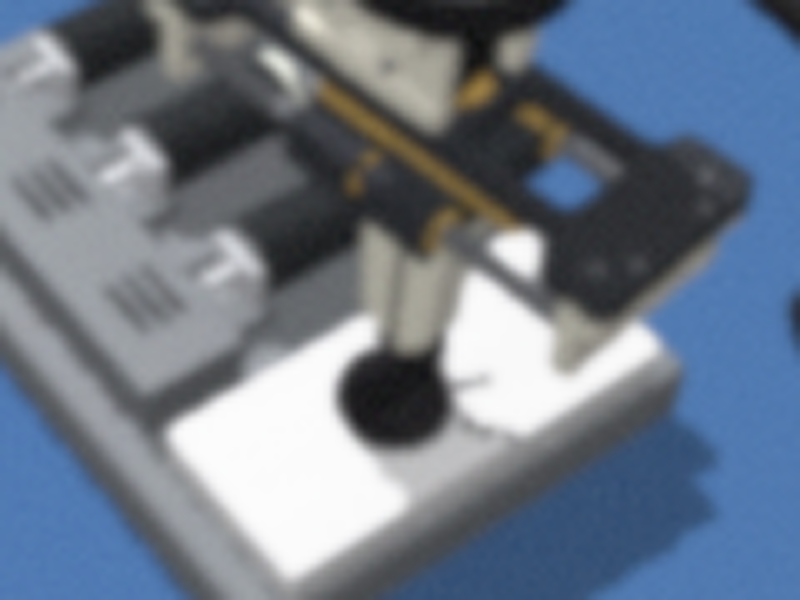

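Run:
```python
from h import *
v=load("w3"); C=cloud(v)
for c in (236,240,244,250,254,258,264,268,272):
    print(c,[(r,int(C[r,c,0]),int(C[r,c,1]),round(float(C[r,c,2]))) for r in range(208,240,3)])
```

```text
236 [(208, 554, -90, 58), (211, 552, -91, 57), (214, 550, -91, 58), (217, 548, -92, 58), (220, 546, -92, 58), (223, 544, -93, 59), (226, 558, -92, 101), (229, 558, -92, 105), (232, 558, -93, 108), (235, 558, -93, 113), (238, 558, -93, 116)]
240 [(208, 555, -93, 57), (211, 553, -93, 57), (214, 551, -94, 59), (217, 549, -94, 57), (220, 547, -95, 58), (223, 545, -95, 58), (226, 558, -94, 100), (229, 558, -95, 104), (232, 559, -95, 110), (235, 559, -95, 113), (238, 559, -95, 118)]
244 [(208, 556, -95, 58), (211, 553, -96, 57), (214, 551, -96, 58), (217, 549, -97, 58), (220, 547, -97, 57), (223, 559, -96, 95), (226, 559, -96, 100), (229, 559, -97, 105), (232, 559, -97, 109), (235, 559, -97, 113), (238, 559, -97, 116)]
250 [(208, 565, -98, 86), (211, 563, -98, 86), (214, 561, -99, 85), (217, 560, -99, 86), (220, 558, -100, 86), (223, 559, -100, 94), (226, 559, -100, 99), (229, 560, -100, 105), (232, 560, -100, 108), (235, 560, -100, 113), (238, 560, -100, 116)]
254 [(208, 565, -100, 85), (211, 564, -101, 86), (214, 562, -101, 87), (217, 560, -101, 86), (220, 558, -102, 86), (223, 557, -102
[... 427 characters left out ...]
564, -107, 86), (217, 561, -107, 85), (220, 559, -108, 84), (223, 561, -107, 95), (226, 561, -107, 100), (229, 561, -107, 104), (232, 561, -107, 109), (235, 561, -107, 113), (238, 561, -107, 116)]
268 [(208, 559, -111, 57), (211, 557, -112, 58), (214, 555, -112, 58), (217, 553, -113, 58), (220, 551, -113, 57), (223, 562, -109, 95), (226, 562, -109, 100), (229, 562, -109, 105), (232, 562, -109, 108), (235, 562, -109, 113), (238, 562, -108, 118)]
272 [(208, 560, -114, 57), (211, 558, -114, 58), (214, 556, -115, 58), (217, 554, -115, 58), (220, 552, -116, 57), (223, 549, -116, 57), (226, 563, -111, 101), (229, 562, -111, 104), (232, 563, -111, 110), (235, 563, -110, 114), (238, 563, -110, 118)]
```

Run:
```python
from h import *
for n,cols in (("w0",(165,170,345,350)),("w1",(165,170,345,350)),("w2",(240,246,266,272))):
    v=load(n); C=cloud(v); T=v["W"]@np.linalg.inv(np.array(bot.camera_info("wrist")["mount"]))
    L=(C-T[:3,3])@T[:3,:3]
    for c in cols: print(n,c,[(r,*L[r,c].round(0).astype(int)) for r in range(214,246,4)])
print(bot.camera_info("wrist")["mount"])
```

```text
w0 165 [(214, np.int64(-58), np.int64(-120), np.int64(213)), (218, np.int64(-64), np.int64(-121), np.int64(214)), (222, np.int64(10), np.int64(-52), np.int64(-6)), (226, np.int64(10), np.int64(-50), np.int64(-13)), (230, np.int64(10), np.int64(-49), np.int64(-18)), (234, np.int64(8), np.int64(-48), np.int64(-20)), (238, np.int64(8), np.int64(-47), np.int64(-24)), (242, np.int64(6), np.int64(-47), np.int64(-24))]
w0 170 [(214, np.int64(-58), np.int64(-113), np.int64(213)), (218, np.int64(-64), np.int64(-114), np.int64(215)), (222, np.int64(9), np.int64(-50), np.int64(-5)), (226, np.int64(8), np.int64(-49), np.int64(-8)), (230, np.int64(8), np.int64(-47), np.int64(-14)), (234, np.int64(6), np.int64(-47), np.int64(-15)), (238, np.int64(4), np.int64(-47), np.int64(-15)), (242, np.int64(2), np.int64(-47), np.int64(-16))]
w0 345 [(214, np.int64(-58), np.int64(113), np.int64(212)), (218, np.int64(-64), np.int64(114), np.int64(213)), (222, np.int64(9), np.int64(49), np.int64(-3)), (226, np.int64(9), np.int64(48), np.int64(-9)), (230, np.int64(8), np.int64(46), np.int64(-14)), (234, np.int64(
[... 3341 characters left out ...]
10), np.int64(4), np.int64(-33))]
w2 272 [(214, np.int64(2), np.int64(10), np.int64(31)), (218, np.int64(-1), np.int64(10), np.int64(32)), (222, np.int64(-3), np.int64(10), np.int64(31)), (226, np.int64(9), np.int64(7), np.int64(-11)), (230, np.int64(10), np.int64(7), np.int64(-17)), (234, np.int64(10), np.int64(7), np.int64(-23)), (238, np.int64(10), np.int64(7), np.int64(-28)), (242, np.int64(36), np.int64(3), np.int64(-94))]
[[-4.36401016e-04 -9.68720689e-01 -2.48153251e-01  6.90038475e+01]
 [ 9.99999637e-01 -2.41238782e-04 -8.16865619e-04 -4.86322825e-01]
 [ 7.31450437e-04 -2.48153517e-01  9.68720443e-01 -1.70100351e+02]
 [ 0.00000000e+00  0.00000000e+00  0.00000000e+00  1.00000000e+00]]
```

```bash
sed -i 's/^def go/TIP=4  # tips stand 4 mm above tool_pos z (seen by wrist depth)\ndef go/' h.py
python3 -m jog '[{"delta_pos":[-0.7,-2,0],"twist":0,"jaw":0.4},{"delta_pos":[-0.7,-2,0],"twist":0,"jaw":0.4},{"delta_pos":[-0.7,-2,0],"twist":0,"jaw":0.4},{"delta_pos":[-0.7,-2,10],"twist":0,"jaw":0.4},{"delta_pos":[-0.7,-2,20],"twist":0,"jaw":0.4},{"delta_pos":[-0.7,-2,28],"twist":0,"jaw":0.4},{"delta_pos":[-0.7,-2,28],"twist":0,"jaw":0},{"delta_pos":[-0.7,-2,28],"twist":0,"jaw":0},{"delta_pos":[-0.7,-2,28],"twist":0,"jaw":0},{"delta_pos":[-0.7,-2,28],"twist":0,"jaw":0},{"delta_pos":[-0.7,-2,28],"twist":0,"jaw":0},{"delta_pos":[-0.7,-2,28],"twist":0,"jaw":0}]' 25
python3 -c "
from h import *
go([550.8,-104.8,60,60])"
```

```text
time_s: 4.93
tool_pos: [551.4, -105.8, 61.4]
tcp_rot: [0.993, 0.121, 0.001, 0.001]
ft_force: [0.2, -1.4, -1.8]
opening: 11.7
grip_force: 25.0
t 4.93 tcp [ 551.4 -105.8   61.4] yaw 13.89 open 11.7 grip 25.0 F [ 0.2 -1.4 -1.8] q1,7 [-0.21 -0.61]
 -> [550.8, -104.8, 60, 60] delta [-0.4 -1.1  1.4] twist -46.11
```

Gripped (11.7 mm). Turn to off.

```bash
python3 -m jog '[{"delta_pos":[0,0,0],"twist":-7,"jaw":0},{"delta_pos":[0,0,0],"twist":-14,"jaw":0},{"delta_pos":[0,0,0],"twist":-21,"jaw":0},{"delta_pos":[0,0,0],"twist":-28,"jaw":0},{"delta_pos":[0,0,0],"twist":-35,"jaw":0},{"delta_pos":[0,0,0],"twist":-42,"jaw":0},{"delta_pos":[0,0,0],"twist":-46,"jaw":0},{"delta_pos":[0,0,0],"twist":-46,"jaw":0},{"delta_pos":[0,0,0],"twist":-46,"jaw":0}]' 25
python3 -m jog '[{"delta_pos":[0,0,0],"twist":0,"jaw":0.35},{"delta_pos":[0,0,0],"twist":0,"jaw":0.35},{"delta_pos":[0,0,0],"twist":0,"jaw":0.35},{"delta_pos":[0,0,-40],"twist":0,"jaw":0.35},{"delta_pos":[0,0,-80],"twist":0,"jaw":0.35},{"delta_pos":[0,0,-120],"twist":0,"jaw":0.35},{"delta_pos":[0,0,-140],"twist":0,"jaw":0.35}]' 25
python3 - <<'E'
from h import *
go([559.7,109.3,200,6])
v=snap("top"); C=cloud(v); s=(np.abs(C[...,0]-551)<30)&(np.abs(C[...,1]+105)<30)&(C[...,2]>78)&(C[...,2]<95)
q=C[s]; print(len(q), cv2.minAreaRect(q[:,:2].astype(np.float32)))
w=snap("wrist","w4"); C=cloud(w); s=(np.abs(C[...,0]-551)<30)&(np.abs(C[...,1]+105)<30)&(C[...,2]>80)&(C[...,2]<92)
q=C[s]; print(len(q), cv2.minAreaRect(q[:,:2].astype(np.float32)))
E
```

```text
time_s: 5.68
tool_pos: [550.9, -104.9, 61.4]
tcp_rot: [0.867, 0.498, 0.0, -0.0]
ft_force: [-0.3, -0.3, 0.7]
opening: 11.9
grip_force: 25.0
time_s: 6.27
tool_pos: [552.9, -105.5, 205.8]
tcp_rot: [0.867, 0.499, 0.003, 0.002]
ft_force: [0.8, 0.2, -0.1]
opening: 32.6
grip_force: 0.0
t 6.27 tcp [ 552.9 -105.5  205.8] yaw 59.84 open 32.6 grip 0.0 F [ 0.8  0.2 -0.1] q1,7 [-0.15 -0.11]
 -> [559.7, 109.3, 200, 6] delta [ 189.1 -102.     5.5] twist 53.84
35 ((550.5699462890625, -104.90967559814453), (38.03468704223633, 11.503316879272461), 58.88105392456055)
528 ((550.2483520507812, -104.5001220703125), (41.244693756103516, 11.797940254211426), 59.76890182495117)
```

```bash
python3 -m jog '[{"delta_pos":[189,-102,60],"twist":54,"jaw":0.54},{"delta_pos":[189,-102,60],"twist":54,"jaw":0.54},{"delta_pos":[189,-102,60],"twist":54,"jaw":0.54},{"delta_pos":[189,-102,60],"twist":54,"jaw":0.54},{"delta_pos":[189,-102,60],"twist":54,"jaw":0.54},{"delta_pos":[189,-102,60],"twist":54,"jaw":0.54},{"delta_pos":[189,-102,60],"twist":54,"jaw":0.54},{"delta_pos":[189,-102,60],"twist":54,"jaw":0.54},{"delta_pos":[189,-102,90],"twist":54,"jaw":0.54},{"delta_pos":[189,-102,90],"twist":54,"jaw":0.54},{"delta_pos":[189,-102,90],"twist":54,"jaw":0.54}]' 20
python3 - <<'E'
from h import *
go([559,108.6,29,6])
v=snap("top","top1"); C=cloud(v); P=v["p"]; X,Y,Z=C[...,0],C[...,1],C[...,2]
m=((X>330)&(X<530)&(Y<-190)&(Y>-520)&(P.min(-1)>120)&(np.ptp(P.astype(int),axis=-1)<60)).astype(np.uint8)
k,L,st,_=cv2.connectedComponentsWithStats(m)
for j in range(1,k):
    if st[j,4]>300:
        q=C[L==j]
        for lo,hi in((-5,70),(20,70),(45,70),(25,40),(-2,10)):
            a=q[(q[:,2]>lo)&(q[:,2]<hi)]
            if len(a)>5: print((lo,hi),len(a),cv2.minAreaRect(a[:,:2].astype(np.float32)),a.min(0).round(),a.max(0).round())
cv2.imwrite("pics/bin.png",cv2.resize(P[205:285,350:460],(770,560),interpolation=cv2.INTER_CUBIC))
E
```

```text
time_s: 7.28
tool_pos: [555.2, 110.1, 108.9]
tcp_rot: [0.999, 0.051, -0.003, 0.0]
ft_force: [0.8, 0.3, 0.0]
opening: 50.2
grip_force: 0.0
t 7.28 tcp [555.2 110.1 108.9] yaw 5.89 open 50.2 grip 0.0 F [0.8 0.3 0. ] q1,7 [-0.64 -1.18]
 -> [559, 108.6, 29, 6] delta [ 4.1  1.9 79.9] twist -0.11
(-5, 70) 4867 ((432.3127746582031, -342.10980224609375), (147.6572265625, 260.2455749511719), 0.9314137101173401) [ 357. -472.   -5.] [ 507. -212.   58.]
(20, 70) 1148 ((433.4624938964844, -325.22381591796875), (137.6471405029297, 223.99009704589844), 0.08651415258646011) [ 365. -437.   20.] [ 502. -213.   58.]
(45, 70) 616 ((434.142578125, -325.3333740234375), (135.46139526367188, 223.7996368408203), 0.46737906336784363) [ 366. -437.   45.] [ 502. -213.   58.]
(25, 40) 375 ((428.6205749511719, -324.56170654296875), (221.9405059814453, 128.00790405273438), 89.80802154541016) [ 365. -436.   25.] [ 493. -214.   40.]
(-2, 10) 3445 ((432.202392578125, -342.0521240234375), (147.4383544921875, 260.1267395019531), 0.9314137697219849) [ 357. -472.   -2.] [ 507. -212.   10.]
```

View pics/bin.png

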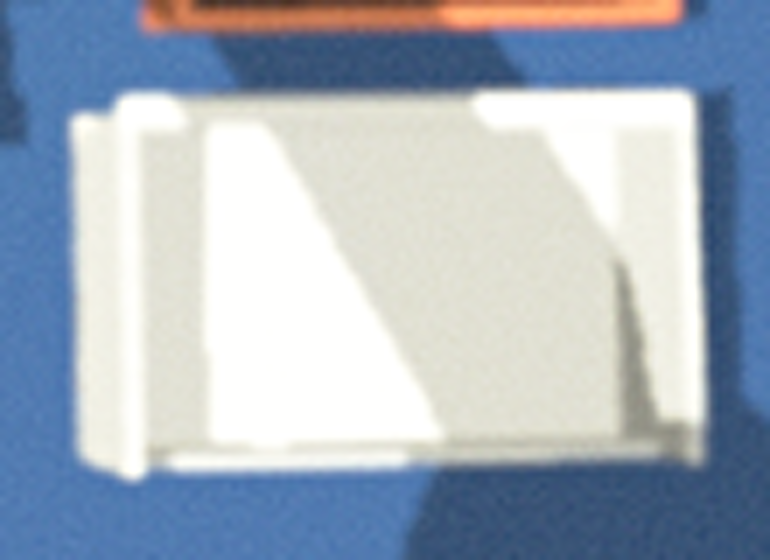

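```bash
python3 -m jog '[{"delta_pos":[4,2,20],"twist":0,"jaw":0.54},{"delta_pos":[4,2,50],"twist":0,"jaw":0.54},{"delta_pos":[4,2,79],"twist":0,"jaw":0.54},{"delta_pos":[4,2,79],"twist":0,"jaw":0.54},{"delta_pos":[4,2,79],"twist":0,"jaw":0.1},{"delta_pos":[4,2,79],"twist":0,"jaw":0.1},{"delta_pos":[4,2,79],"twist":0,"jaw":0.1},{"delta_pos":[4,2,79],"twist":0,"jaw":0.1}]' 20
python3 -m jog '[{"delta_pos":[0,0,-10],"twist":0,"jaw":0.1},{"delta_pos":[0,0,-25],"twist":0,"jaw":0.1},{"delta_pos":[0,0,-60],"twist":0,"jaw":0.1},{"delta_pos":[0,0,-100],"twist":0,"jaw":0.1},{"delta_pos":[0,0,-100],"twist":0,"jaw":0.1}]' 20
python3 -c "
from h import *
go([432,-270,60,95],[432,-270,60,0])"
```

```text
time_s: 8.0
tool_pos: [563.3, 109.2, 34.3]
tcp_rot: [0.999, 0.052, 0.002, -0.001]
ft_force: [-0.5, 1.2, 4.3]
opening: 31.4
grip_force: 20.0
time_s: 8.42
tool_pos: [566.6, 107.1, 140.2]
tcp_rot: [0.999, 0.051, 0.007, -0.0]
ft_force: [1.0, -0.0, -1.1]
opening: 31.2
grip_force: 20.0
t 8.42 tcp [566.6 107.1 140.2] yaw 5.84 open 31.2 grip 20.0 F [ 1.  -0.  -1.1] q1,7 [-0.65 -1.19]
 -> [432, -270, 60, 95] delta [-173.4  361.4   77.9] twist -89.16
 -> [432, -270, 60, 0] delta [-173.4  361.4   77.9] twist 5.84
```

```bash
python3 -m jog '[{"delta_pos":[-173,358,0],"twist":6,"jaw":0.1},{"delta_pos":[-173,358,0],"twist":6,"jaw":0.1},{"delta_pos":[-173,358,0],"twist":6,"jaw":0.1},{"delta_pos":[-173,358,0],"twist":6,"jaw":0.1},{"delta_pos":[-173,358,0],"twist":6,"jaw":0.1},{"delta_pos":[-173,358,0],"twist":6,"jaw":0.1},{"delta_pos":[-173,358,0],"twist":6,"jaw":0.1},{"delta_pos":[-173,358,0],"twist":6,"jaw":0.1},{"delta_pos":[-173,358,0],"twist":6,"jaw":0.1},{"delta_pos":[-173,358,0],"twist":6,"jaw":0.1},{"delta_pos":[-173,358,20],"twist":6,"jaw":0.1},{"delta_pos":[-173,358,20],"twist":6,"jaw":0.1}]' 20
python3 -c "
from h import *
go([432,-267,24,0])"
```

```text
time_s: 9.42
tool_pos: [423.5, -266.3, 111.0]
tcp_rot: [1.0, -0.003, -0.002, -0.001]
ft_force: [0.1, 1.3, -2.5]
opening: 31.5
grip_force: 20.0
t 9.42 tcp [ 423.5 -266.3  111. ] yaw -0.39 open 31.5 grip 20.0 F [ 0.1  1.3 -2.5] q1,7 [ 0.1  -0.52]
 -> [432, -267, 24, 0] delta [ 8.8  0.8 86.9] twist -0.39
```

```bash
python3 -m jog '[{"delta_pos":[8,0,40],"twist":0,"jaw":0.1},{"delta_pos":[8,0,75],"twist":0,"jaw":0.1},{"delta_pos":[8,0,88],"twist":0,"jaw":0.1},{"delta_pos":[8,0,88],"twist":0,"jaw":0.1},{"delta_pos":[8,0,88],"twist":0,"jaw":0.5},{"delta_pos":[8,0,88],"twist":0,"jaw":0.5},{"delta_pos":[8,0,88],"twist":0,"jaw":0.5},{"delta_pos":[8,0,50],"twist":0,"jaw":0.5},{"delta_pos":[8,0,10],"twist":0,"jaw":0.5},{"delta_pos":[8,0,-30],"twist":0,"jaw":0.54},{"delta_pos":[8,0,-30],"twist":0,"jaw":0.54}]' 20
python3 -c "
from h import *
go([566,45.6,120,6])"
```

```text
time_s: 10.33
tool_pos: [438.0, -269.5, 150.3]
tcp_rot: [1.0, -0.001, 0.007, 0.004]
ft_force: [1.0, -1.1, 0.3]
opening: 50.0
grip_force: 0.0
t 10.33 tcp [ 438.  -269.5  150.3] yaw -0.14 open 50.0 grip 0.0 F [ 1.  -1.1  0.3] q1,7 [ 0.05 -0.56]
 -> [566, 45.6, 120, 6] delta [ 126.7 -315.7   29.4] twist -6.14
```

```bash
python3 -m jog '[{"delta_pos":[127,-315,10],"twist":-6.2,"jaw":0.54},{"delta_pos":[127,-315,10],"twist":-6.2,"jaw":0.54},{"delta_pos":[127,-315,10],"twist":-6.2,"jaw":0.54},{"delta_pos":[127,-315,10],"twist":-6.2,"jaw":0.54},{"delta_pos":[127,-315,10],"twist":-6.2,"jaw":0.54},{"delta_pos":[127,-315,10],"twist":-6.2,"jaw":0.54},{"delta_pos":[127,-315,10],"twist":-6.2,"jaw":0.54},{"delta_pos":[127,-315,10],"twist":-6.2,"jaw":0.54},{"delta_pos":[127,-315,40],"twist":-6.2,"jaw":0.54},{"delta_pos":[127,-315,40],"twist":-6.2,"jaw":0.54},{"delta_pos":[127,-315,40],"twist":-6.2,"jaw":0.54},{"delta_pos":[127,-315,40],"twist":-6.2,"jaw":0.54}]' 20
python3 -c "
from h import *
go([566,45.6,31,6])
v=snap('top','top2');print(by_depth(v,proj(v,[[432,-267,36],[432,-325,5]])).round(1), proj(v,[432,-267,36])*1.5625)
cv2.imwrite('pics/bin2.png',cv2.resize(v['p'][205:285,350:460],(385,280)))"
```

```text
time_s: 11.33
tool_pos: [562.2, 47.2, 103.7]
tcp_rot: [0.999, 0.052, 0.001, 0.001]
ft_force: [0.3, -1.5, 1.0]
opening: 50.1
grip_force: 0.0
t 11.33 tcp [562.2  47.2 103.7] yaw 5.93 open 50.1 grip 0.0 F [ 0.3 -1.5  1. ] q1,7 [-0.52 -1.06]
 -> [566, 45.6, 31, 6] delta [ 3.5  1.9 72.7] twist -0.07
[[ 431.9 -267.7   34.2]
 [ 431.9 -325.9    3. ]] [[600.69196267 383.42885042]]
```

View pics/bin2.png

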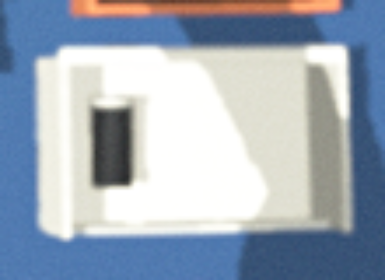

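Cell 1 lies in the bin where meant (z 34). Now full2.

```bash
python3 -m jog '[{"delta_pos":[3.5,2,20],"twist":0,"jaw":0.54},{"delta_pos":[3.5,2,45],"twist":0,"jaw":0.54},{"delta_pos":[3.5,2,71],"twist":0,"jaw":0.54},{"delta_pos":[3.5,2,71],"twist":0,"jaw":0.54},{"delta_pos":[3.5,2,71],"twist":0,"jaw":0.1},{"delta_pos":[3.5,2,71],"twist":0,"jaw":0.1},{"delta_pos":[3.5,2,71],"twist":0,"jaw":0.1},{"delta_pos":[3.5,2,71],"twist":0,"jaw":0.1}]' 20
python3 -m jog '[{"delta_pos":[0,0,-10],"twist":0,"jaw":0.1},{"delta_pos":[0,0,-25],"twist":0,"jaw":0.1},{"delta_pos":[0,0,-60],"twist":0,"jaw":0.1},{"delta_pos":[0,0,-100],"twist":0,"jaw":0.1},{"delta_pos":[0,0,-100],"twist":0,"jaw":0.1}]' 20
python3 -c "
from h import *
go([432,-383,130,0])"
```

```text
time_s: 12.05
tool_pos: [567.2, 45.9, 33.2]
tcp_rot: [0.999, 0.053, 0.002, 0.001]
ft_force: [-0.2, -2.0, 5.0]
opening: 31.4
grip_force: 20.0
time_s: 12.47
tool_pos: [570.3, 46.9, 138.9]
tcp_rot: [0.999, 0.053, 0.007, -0.0]
ft_force: [1.1, -0.6, -0.4]
opening: 31.2
grip_force: 20.0
t 12.47 tcp [570.3  46.9 138.9] yaw 6.08 open 31.2 grip 20.0 F [ 1.1 -0.6 -0.4] q1,7 [-0.54 -1.08]
 -> [432, -383, 130, 0] delta [-183.1  412.8    6.7] twist 6.08
```

```bash
python3 -m jog '[{"delta_pos":[-180,412,0],"twist":6,"jaw":0.1},{"delta_pos":[-180,412,0],"twist":6,"jaw":0.1},{"delta_pos":[-180,412,0],"twist":6,"jaw":0.1},{"delta_pos":[-180,412,0],"twist":6,"jaw":0.1},{"delta_pos":[-180,412,0],"twist":6,"jaw":0.1},{"delta_pos":[-180,412,0],"twist":6,"jaw":0.1},{"delta_pos":[-180,412,0],"twist":6,"jaw":0.1},{"delta_pos":[-180,412,0],"twist":6,"jaw":0.1},{"delta_pos":[-180,412,0],"twist":6,"jaw":0.1},{"delta_pos":[-180,412,0],"twist":6,"jaw":0.1},{"delta_pos":[-180,412,0],"twist":6,"jaw":0.1},{"delta_pos":[-180,412,20],"twist":6,"jaw":0.1}]' 20
python3 -m jog '[{"delta_pos":[0,0,10],"twist":0,"jaw":0.1},{"delta_pos":[0,0,10],"twist":0,"jaw":0.1}]'
python3 -c "
from h import *
go([432,-383,24,0])"
```

```text
time_s: 13.47
tool_pos: [426.7, -393.0, 116.0]
tcp_rot: [1.0, -0.005, 0.002, 0.007]
ft_force: [-0.9, -1.7, -1.2]
opening: 31.9
grip_force: 2.0
time_s: 13.63
tool_pos: [429.3, -378.3, 98.8]
tcp_rot: [1.0, 0.001, -0.002, -0.003]
ft_force: [0.3, 0.6, -1.7]
opening: 31.3
grip_force: 20.0
t 13.63 tcp [ 429.3 -378.3   98.8] yaw 0.1 open 31.3 grip 20.0 F [ 0.3  0.6 -1.7] q1,7 [ 0.31 -0.38]
 -> [432, -383, 24, 0] delta [ 2.9  5.1 74.8] twist 0.1
```

```bash
python3 -m jog '[{"delta_pos":[3,5,35],"twist":0,"jaw":0.1},{"delta_pos":[3,5,66],"twist":0,"jaw":0.1},{"delta_pos":[3,5,66],"twist":0,"jaw":0.1},{"delta_pos":[3,5,66],"twist":0,"jaw":0.5},{"delta_pos":[3,5,66],"twist":0,"jaw":0.5},{"delta_pos":[3,5,66],"twist":0,"jaw":0.5},{"delta_pos":[3,5,30],"twist":0,"jaw":0.5},{"delta_pos":[3,5,-10],"twist":0,"jaw":0.5},{"delta_pos":[3,5,-40],"twist":0,"jaw":0.54},{"delta_pos":[3,5,-40],"twist":0,"jaw":0.54}]' 20
python3 -c "
from h import *
go([573,-18,110,6])"
```

```text
time_s: 14.47
tool_pos: [436.1, -390.7, 149.8]
tcp_rot: [1.0, 0.001, 0.006, 0.006]
ft_force: [1.2, -1.0, 0.6]
opening: 49.9
grip_force: 0.0
t 14.47 tcp [ 436.1 -390.7  149.8] yaw 0.07 open 49.9 grip 0.0 F [ 1.2 -1.   0.6] q1,7 [ 0.29 -0.41]
 -> [573, -18, 110, 6] delta [ 136.9 -372.9   37.2] twist -5.93
```

```bash
python3 -m jog '[{"delta_pos":[136,-370,10],"twist":-6,"jaw":0.54},{"delta_pos":[136,-370,10],"twist":-6,"jaw":0.54},{"delta_pos":[136,-370,10],"twist":-6,"jaw":0.54},{"delta_pos":[136,-370,10],"twist":-6,"jaw":0.54},{"delta_pos":[136,-370,10],"twist":-6,"jaw":0.54},{"delta_pos":[136,-370,10],"twist":-6,"jaw":0.54},{"delta_pos":[136,-370,10],"twist":-6,"jaw":0.54},{"delta_pos":[136,-370,10],"twist":-6,"jaw":0.54},{"delta_pos":[136,-370,10],"twist":-6,"jaw":0.54},{"delta_pos":[136,-370,40],"twist":-6,"jaw":0.54},{"delta_pos":[136,-370,40],"twist":-6,"jaw":0.54},{"delta_pos":[136,-370,40],"twist":-6,"jaw":0.54}]' 20
python3 -m jog '[{"delta_pos":[0,0,0],"twist":0,"jaw":0.54}]'
python3 - <<'E'
from h import *
go([572,-18.2,31,6])
v=snap("top","top3");C=cloud(v);g=v["p"].max(-1)
m=(C[...,0]>365)&(C[...,0]<500)&(C[...,1]<-215)&(C[...,1]>-435)&(g<75)
k,L,st,_=cv2.connectedComponentsWithStats(m.astype(np.uint8))
for j in range(1,k):
    if st[j,4]>60: print(C[L==j].mean(0).round(1),cv2.minAreaRect(C[L==j][:,:2].astype(np.float32)),np.percentile(C[L==j][:,2],[5,95]).round(1))
E
```

```text
time_s: 15.47
tool_pos: [568.3, -14.1, 100.8]
tcp_rot: [0.998, 0.055, -0.001, -0.0]
ft_force: [0.7, -0.5, 0.4]
opening: 50.4
grip_force: 0.0
time_s: 15.55
tool_pos: [568.9, -17.9, 102.4]
tcp_rot: [0.999, 0.052, 0.001, 0.001]
ft_force: [0.0, -0.5, 0.1]
opening: 50.5
grip_force: 0.0
t 15.55 tcp [568.9 -17.9 102.4] yaw 5.97 open 50.5 grip 0.0 F [ 0.  -0.5  0.1] q1,7 [-0.4  -0.95]
 -> [572, -18.2, 31, 6] delta [ 2.9  0.5 71.5] twist -0.03
[ 428.3 -261.    31.7] ((428.8578186035156, -261.6687316894531), (49.77686309814453, 23.297849655151367), 0.1285134255886078) [24.8 36.8]
[ 432.  -380.4   31.6] ((430.24932861328125, -381.28369140625), (22.85352897644043, 50.555023193359375), 88.8873291015625) [22.8 37.1]
```

```bash
python3 -m jog '[{"delta_pos":[3,0.5,20],"twist":0,"jaw":0.54},{"delta_pos":[3,0.5,45],"twist":0,"jaw":0.54},{"delta_pos":[3,0.5,69],"twist":0,"jaw":0.54},{"delta_pos":[3,0.5,69],"twist":0,"jaw":0.54},{"delta_pos":[3,0.5,69],"twist":0,"jaw":0.1},{"delta_pos":[3,0.5,69],"twist":0,"jaw":0.1},{"delta_pos":[3,0.5,69],"twist":0,"jaw":0.1},{"delta_pos":[3,0.5,69],"twist":0,"jaw":0.1}]' 20
python3 -m jog '[{"delta_pos":[0,0,-10],"twist":0,"jaw":0.1},{"delta_pos":[0,0,-25],"twist":0,"jaw":0.1},{"delta_pos":[0,0,-60],"twist":0,"jaw":0.1},{"delta_pos":[0,0,-100],"twist":0,"jaw":0.1},{"delta_pos":[0,0,-100],"twist":0,"jaw":0.1}]' 20
python3 -c "
from h import *
go([432,-321,130,0])"
```

```text
time_s: 16.27
tool_pos: [573.2, -17.9, 34.1]
tcp_rot: [0.999, 0.053, 0.002, 0.001]
ft_force: [0.4, -1.9, 2.8]
opening: 31.4
grip_force: 20.0
time_s: 16.68
tool_pos: [576.4, -17.5, 140.0]
tcp_rot: [0.999, 0.053, 0.007, 0.001]
ft_force: [1.2, -1.5, -0.8]
opening: 31.6
grip_force: 20.0
t 16.68 tcp [576.4 -17.5 140. ] yaw 6.08 open 31.6 grip 20.0 F [ 1.2 -1.5 -0.8] q1,7 [-0.42 -0.98]
 -> [432, -321, 130, 0] delta [-175.8  286.5    8.3] twist 6.08
```

```bash
python3 -m jog '[{"delta_pos":[-173,287,0],"twist":6,"jaw":0.1},{"delta_pos":[-173,287,0],"twist":6,"jaw":0.1},{"delta_pos":[-173,287,0],"twist":6,"jaw":0.1},{"delta_pos":[-173,287,0],"twist":6,"jaw":0.1},{"delta_pos":[-173,287,0],"twist":6,"jaw":0.1},{"delta_pos":[-173,287,0],"twist":6,"jaw":0.1},{"delta_pos":[-173,287,0],"twist":6,"jaw":0.1},{"delta_pos":[-173,287,0],"twist":6,"jaw":0.1},{"delta_pos":[-173,287,0],"twist":6,"jaw":0.1},{"delta_pos":[-173,287,30],"twist":6,"jaw":0.1},{"delta_pos":[-173,287,30],"twist":6,"jaw":0.1},{"delta_pos":[-173,287,30],"twist":6,"jaw":0.1}]' 20
python3 -c "
from h import *
go([432,-321,24,0])"
```

```text
time_s: 17.68
tool_pos: [429.4, -318.0, 101.4]
tcp_rot: [1.0, 0.001, -0.001, -0.002]
ft_force: [-0.3, -0.3, -1.4]
opening: 31.3
grip_force: 20.0
t 17.68 tcp [ 429.4 -318.   101.4] yaw 0.11 open 31.3 grip 20.0 F [-0.3 -0.3 -1.4] q1,7 [ 0.2  -0.44]
 -> [432, -321, 24, 0] delta [ 2.8  3.3 77.4] twist 0.11
```

```bash
python3 -m jog '[{"delta_pos":[3,3,40],"twist":0,"jaw":0.1},{"delta_pos":[3,3,77],"twist":0,"jaw":0.1},{"delta_pos":[3,3,77],"twist":0,"jaw":0.1},{"delta_pos":[3,3,77],"twist":0,"jaw":0.44},{"delta_pos":[3,3,77],"twist":0,"jaw":0.44},{"delta_pos":[3,3,77],"twist":0,"jaw":0.44},{"delta_pos":[3,3,40],"twist":0,"jaw":0.44},{"delta_pos":[3,3,0],"twist":0,"jaw":0.44},{"delta_pos":[3,3,-40],"twist":0,"jaw":0.44},{"delta_pos":[30,-30,-60],"twist":-6,"jaw":0.44},{"delta_pos":[50,-70,-80],"twist":-10,"jaw":0.44},{"delta_pos":[60,-110,-100],"twist":-10,"jaw":0.44}]' 20
python3 -m jog '[{"delta_pos":[-40,-480,-30],"twist":0,"jaw":0.6},{"delta_pos":[-40,-480,-30],"twist":0,"jaw":0.6},{"delta_pos":[-40,-480,-30],"twist":0,"jaw":0.6},{"delta_pos":[-40,-480,-30],"twist":0,"jaw":0.6},{"delta_pos":[-40,-480,-30],"twist":0,"jaw":0.6},{"delta_pos":[-40,-480,-30],"twist":0,"jaw":0.6},{"delta_pos":[-40,-480,-30],"twist":0,"jaw":0.6},{"delta_pos":[-40,-480,-30],"twist":0,"jaw":0.6},{"delta_pos":[-40,-480,-30],"twist":0,"jaw":0.6},{"delta_pos":[-40,-480,-30],"twist":0,"jaw":0.6},{"delta_pos":[-40,-480,-30],"twist":0,"jaw":0.6},{"delta_pos":[-40,-480,-30],"twist":0,"jaw":0.6}]' 20
python3 -m jog '[{"delta_pos":[0,0,0],"twist":0,"jaw":0.6},{"delta_pos":[0,0,0],"twist":0,"jaw":0.6}]'
cat > cells.py <<'E'
from h import *
def cells(v,box,zmin=22,zmax=70):
    C=cloud(v);g=v["p"].max(-1); X,Y,Z=C[...,0],C[...,1],C[...,2]
    m=(X>box[0])&(X<box[1])&(Y>box[2])&(Y<box[3])&(g<80)&(Z>zmin)&(Z<zmax)
    k,L,st,_=cv2.connectedComponentsWithStats(cv2.morphologyEx(m.astype(np.uint8),cv2.MORPH_OPEN,np.ones((3,3))))
    for j in range(1,k):
        if st[j,4]>80:
            q=C[L==j]; print(st[j,4],q.mean(0).round(1),[np.round(a,1) for a in cv2.minAreaRect(q[:,:2].astype(np.float32))],np.percentile(q[:,2],[5,95]).round(1))
E
python3 - <<'E'
from cells import *
go([442,266,100,13.5])
v=snap("top","top4"); print("bin"); cells(v,(365,500,-435,-215),-5); print("mat top"); cells(v,(380,680,180,420),15)
w=snap("wrist","w5"); print("wrist"); cells(w,(380,680,180,420),15)
cv2.imwrite("pics/w5b.png",w["p"])
E
```

```text
time_s: 18.68
tool_pos: [487.8, -224.2, 199.0]
tcp_rot: [0.996, 0.088, 0.003, 0.002]
ft_force: [1.7, 1.2, 0.1]
opening: 41.3
grip_force: 0.0
time_s: 19.68
tool_pos: [360.9, 246.4, 227.1]
tcp_rot: [0.996, 0.091, 0.001, -0.002]
ft_force: [0.1, -0.1, -0.1]
opening: 55.8
grip_force: 0.0
time_s: 19.85
tool_pos: [362.2, 242.7, 226.5]
tcp_rot: [0.996, 0.09, 0.001, -0.001]
ft_force: [-0.0, -1.0, 0.4]
opening: 55.8
grip_force: 0.0
t 19.85 tcp [362.2 242.7 226.5] yaw 10.28 open 55.8 grip 0.0 F [-0.  -1.   0.4] q1,7 [-1.2 -1.7]
 -> [442, 266, 100, 13.5] delta [ 82.3  -8.5 126.7] twist -3.22
bin
207 [ 427.8 -260.7   32.1] [array([ 427.7, -261.7]), array([52.2, 23.5]), np.float64(0.0)] [24.9 36.7]
208 [ 426.8 -317.2   31.7] [array([ 427.1, -318.6]), array([52.8, 24.9]), np.float64(1.1)] [25.1 36.3]
152 [ 434.9 -378.4   31.4] [array([ 430.2, -380.6]), array([22.6, 51.4]), np.float64(86.5)] [22.4 37. ]
mat top
227 [585.1 308.3  31.2] [array([585.2, 309.2]), array([54.1, 25.6]), np.float64(1.7)] [23.2 35.9]
231 [448.2 266.6  31. ] [array([447.6, 267.4]), array([57.1, 25.9]), np.float64(13.1)] [23.4 35.5]
wrist
613 [449.1 263.5  30.9] [array([450.1, 263.4]), array([58.7, 13.5]), np.float64(10.6)] [24.6 34.5]
```

View pics/w5b.png

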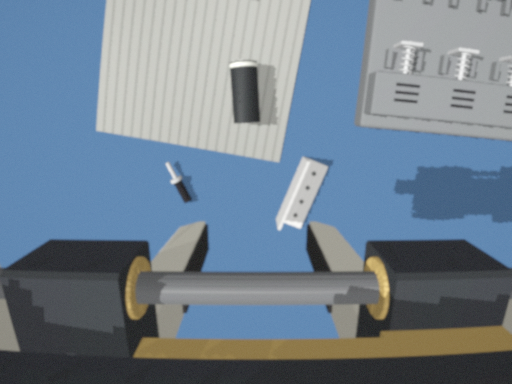

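```bash
python3 -m jog '[{"delta_pos":[85,-8,80],"twist":-3.2,"jaw":0.55},{"delta_pos":[85,-8,120],"twist":-3.2,"jaw":0.55},{"delta_pos":[85,-8,150],"twist":-3.2,"jaw":0.55},{"delta_pos":[85,-8,150],"twist":-3.2,"jaw":0.55},{"delta_pos":[85,-8,150],"twist":-3.2,"jaw":0.55},{"delta_pos":[85,-8,150],"twist":-3.2,"jaw":0.55},{"delta_pos":[85,-8,150],"twist":-3.2,"jaw":0.55}]' 10
python3 -c "
from cells import *
go([445.3,266.5,3,13.5])
w=snap('wrist','w6'); cells(w,(380,680,180,420),15)"
```

```text
time_s: 20.53
tool_pos: [445.2, 262.8, 76.1]
tcp_rot: [0.993, 0.114, 0.0, 0.0]
ft_force: [0.3, 0.6, 0.7]
opening: 51.1
grip_force: 0.0
t 20.53 tcp [445.2 262.8  76.1] yaw 13.12 open 51.1 grip 0.0 F [0.3 0.6 0.7] q1,7 [-0.92 -1.39]
 -> [445.3, 266.5, 3, 13.5] delta [ 0.9 -3.6 73.1] twist -0.38
271 [566.  322.4  29.9] [array([564.6, 321.8]), array([20.5,  9.1]), np.float64(3.7)] [25.8 33.2]
973 [566.6 303.7  30.6] [array([567.9, 304.3]), array([27.1, 15.6]), np.float64(2.3)] [24.  34.5]
3052 [448.9 270.9  31.6] [array([448. , 270.9]), array([59.9, 29.1]), np.float64(12.5)] [25.8 34.6]
```

```bash
python3 -m jog '[{"delta_pos":[1,-5,30],"twist":0,"jaw":0.55},{"delta_pos":[1,-5,55],"twist":0,"jaw":0.55},{"delta_pos":[1,-5,73],"twist":0,"jaw":0.55},{"delta_pos":[1,-5,73],"twist":0,"jaw":0.55},{"delta_pos":[1,-5,73],"twist":0,"jaw":0.1},{"delta_pos":[1,-5,73],"twist":0,"jaw":0.1},{"delta_pos":[1,-5,73],"twist":0,"jaw":0.1},{"delta_pos":[1,-5,73],"twist":0,"jaw":0.1}]' 10
python3 -m jog '[{"delta_pos":[0,0,-20],"twist":0,"jaw":0.1},{"delta_pos":[0,0,-60],"twist":0,"jaw":0.1},{"delta_pos":[0,0,-100],"twist":0,"jaw":0.1},{"delta_pos":[0,0,-120],"twist":0,"jaw":0.1},{"delta_pos":[0,0,-120],"twist":0,"jaw":0.1},{"delta_pos":[0,0,-120],"twist":0,"jaw":0.1}]' 10
python3 - <<'E'
from h import *
b=np.array([551.3,.8]);a=np.radians(5.95);ex=np.array([np.cos(a),np.sin(a)]);ey=np.array([-ex[1],ex[0]])
for n,yc in((1,107),(2,43),(3,-21)): print(n,"grip at contact-30:",b+(54.6-30)*ex+yc*ey,"-43:",b+(54.6-43)*ex+yc*ey)
g=b+(54.6-30)*ex+107*ey
go([*g,110,5.95])
w=snap("wrist","w7"); cv2.imwrite("pics/w7.png",w["p"])
M=np.array(bot.camera_info("wrist")["mount"]); C=cloud(w); L=(C-0); T=w["W"]@np.linalg.inv(M); L=(C-T[:3,3])@T[:3,:3]
m=(np.abs(L[...,1])<17)&(L[...,0]>10)&(L[...,0]<70)&(L[...,2]<40)&(L[...,2]>-40)
for x0 in range(10,52,3):
    q=L[m&(L[...,0]>=x0)&(L[...,0]<x0+3)]
    if len(q)>3: print(x0,len(q),"zmin",np.percentile(q[:,2],3).round(1),"y",np.percentile(q[:,1],[2,98]).round(1))
E
```

```text
time_s: 21.25
tool_pos: [445.4, 270.0, 3.7]
tcp_rot: [0.993, 0.116, 0.002, -0.001]
ft_force: [-0.6, -0.5, 6.2]
opening: 31.8
grip_force: 10.0
time_s: 21.75
tool_pos: [444.5, 269.9, 123.1]
tcp_rot: [0.993, 0.116, 0.001, -0.001]
ft_force: [-0.1, 0.7, -2.3]
opening: 31.9
grip_force: 10.0
1 grip at contact-30: [564.67579555 109.77361191] -43: [551.74583   108.4260249]
2 grip at contact-30: [571.31007008  46.11839688] -43: [558.38010453  44.77080986]
3 grip at contact-30: [577.94434461 -17.53681816] -43: [565.01437906 -18.88440518]
t 21.75 tcp [444.5 269.9 123.1] yaw 13.31 open 31.9 grip 10.0 F [-0.1  0.7 -2.3] q1,7 [-0.98 -1.44]
 -> [np.float64(564.6757955537588), np.float64(109.7736119127197), 110, 5.95] delta [ 80.  183.5  13. ] twist 7.36
10 340 zmin -30.8 y [-15.4  13.7]
13 342 zmin -30.8 y [-15.3  13.7]
16 361 zmin -30.8 y [-15.8  14. ]
19 372 zmin -30.9 y [-15.7  14. ]
22 358 zmin -31.0 y [-15.7  14. ]
25 380 zmin -30.8 y [-15.5  13.9]
28 375 zmin -30.7 y [-15.5  13.8]
31 367 zmin -30.9 y [-15.7  13.7]
34 400 zmin -31.2 y [-15.8  14.1]
37 749 zmin -30.6 y [-15.2  13.5]
40 143 zmin -20.8 y [-6.5  4.9]
```

View pics/w7.png

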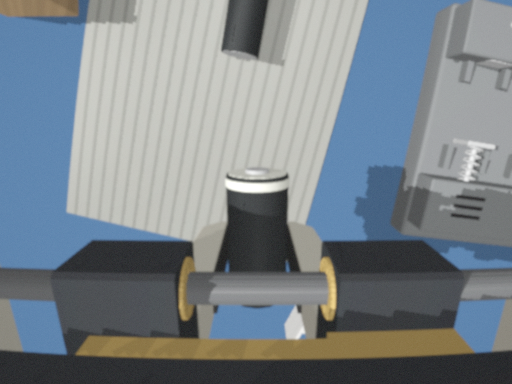

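```bash
python3 -m jog '[{"delta_pos":[80,184.5,0],"twist":7.36,"jaw":0.1},{"delta_pos":[80,184.5,0],"twist":7.36,"jaw":0.1},{"delta_pos":[80,184.5,0],"twist":7.36,"jaw":0.1},{"delta_pos":[80,184.5,0],"twist":7.36,"jaw":0.1},{"delta_pos":[80,184.5,0],"twist":7.36,"jaw":0.1},{"delta_pos":[80,184.5,0],"twist":7.36,"jaw":0.1},{"delta_pos":[80,184.5,15],"twist":7.36,"jaw":0.1},{"delta_pos":[80,184.5,15],"twist":7.36,"jaw":0.1},{"delta_pos":[80,184.5,15],"twist":7.36,"jaw":0.1}]' 10
python3 - <<'E'
from h import *
go([564.7,109.8,90,5.95])
b=np.array([551.3,.8]);a=np.radians(5.95);ex=np.array([np.cos(a),np.sin(a)]);ey=np.array([-ex[1],ex[0]])
for n in("top1","top4","w1"):
    w=load(n) if n!="top4" else snap("top","top5")
    C=cloud(w); c=np.c_[(C[...,:2]-b).reshape(-1,2)@ex,(C[...,:2]-b).reshape(-1,2)@ey].reshape(*C.shape[:2],2)
    # LEDs: bright spots on the rear block
    m=(c[...,0]>58)&(c[...,0]<95)&(c[...,1]>-60)&(c[...,1]<145)&(C[...,2]>50)&(C[...,2]<64)
    med=np.median(w["p"].min(-1)[m]); mm=m&(w["p"].min(-1)>med+40)
    k,L,st,_=cv2.connectedComponentsWithStats(mm.astype(np.uint8))
    for j in range(1,k):
        if st[j,4]>2: print(n,st[j,4],c[L==j].mean(0).round(1))
E
```

```text
time_s: 22.55
tool_pos: [562.4, 108.6, 104.6]
tcp_rot: [0.999, 0.052, -0.003, 0.0]
ft_force: [-0.4, 0.7, -1.1]
opening: 31.3
grip_force: 10.0
t 22.55 tcp [562.4 108.6 104.6] yaw 5.94 open 31.3 grip 10.0 F [-0.4  0.7 -1.1] q1,7 [-0.59 -1.22]
 -> [564.7, 109.8, 90, 5.95] delta [ 2.5 -0.9 14.5] twist -0.01
top1 9 [ 81.7 -21.9]
top4 9 [ 81.7 -21.9]
w1 25 [ 81.9 107.7]
w1 26 [81.8 43.8]
w1 27 [ 82.  -20.2]
```

```bash
python3 -m jog '[{"delta_pos":[2.5,0,20],"twist":0,"jaw":0.1},{"delta_pos":[2.5,0,38],"twist":0,"jaw":0.1},{"delta_pos":[2.5,0,44],"twist":0,"jaw":0.1},{"delta_pos":[2.5,0,47],"twist":0,"jaw":0.1},{"delta_pos":[2.5,0,49],"twist":0,"jaw":0.1},{"delta_pos":[2.5,0,51],"twist":0,"jaw":0.1},{"delta_pos":[2.5,0,53],"twist":0,"jaw":0.1},{"delta_pos":[2.5,0,53],"twist":0,"jaw":0.1}]' 8
python3 - <<'E'
from h import *
go([564.7,109.8,45,5.95])
w=snap("wrist","w8"); cv2.imwrite("pics/w8.png",w["p"])
M=np.array(bot.camera_info("wrist")["mount"]); C=cloud(w); T=w["W"]@np.linalg.inv(M); L=(C-T[:3,3])@T[:3,:3]
m=(np.abs(L[...,1])<8)&(L[...,0]>10)&(L[...,0]<70)&(L[...,2]<40)&(L[...,2]>-80)
for x0 in range(10,52,3):
    q=L[m&(L[...,0]>=x0)&(L[...,0]<x0+3)]
    if len(q)>3: print(x0,len(q),"zmin",np.percentile(q[:,2],3).round(1))
E
```

```text
time_s: 23.27
tool_pos: [567.1, 108.5, 54.4]
tcp_rot: [0.999, 0.052, 0.0, -0.0]
ft_force: [-0.1, -0.1, 0.4]
opening: 31.4
grip_force: 8.0
t 23.27 tcp [567.1 108.5  54.4] yaw 5.92 open 31.4 grip 8.0 F [-0.1 -0.1  0.4] q1,7 [-0.55 -1.17]
 -> [564.7, 109.8, 45, 5.95] delta [-2.3 -1.5  9.4] twist -0.03
10 186 zmin -32.1
13 201 zmin -32.4
16 188 zmin -32.9
19 198 zmin -33.1
22 206 zmin -33.0
25 207 zmin -33.5
28 211 zmin -33.6
31 204 zmin -34.1
34 238 zmin -34.2
37 419 zmin -33.0
40 321 zmin -23.3
43 169 zmin -2.2
46 146 zmin -2.4
49 177 zmin -2.1
```

```bash
python3 -m jog '[{"delta_pos":[-1,0,3],"twist":0,"jaw":0.1},{"delta_pos":[-2,0,5],"twist":0,"jaw":0.1},{"delta_pos":[-2,0,7],"twist":0,"jaw":0.1},{"delta_pos":[-2,0,9],"twist":0,"jaw":0.1},{"delta_pos":[-2,0,9.5],"twist":0,"jaw":0.1},{"delta_pos":[-2,0,9.5],"twist":0,"jaw":0.1}]' 8
cat > tilt.py <<'E'
from h import *
def tilt(fn):
    go([564.7,109.8,45,5.95])
    w=snap("wrist",fn); cv2.imwrite("pics/"+fn+".png",w["p"])
    M=np.array(bot.camera_info("wrist")["mount"]); C=cloud(w); T=w["W"]@np.linalg.inv(M); L=(C-T[:3,3])@T[:3,:3]
    m=(np.abs(L[...,1])<8)&(L[...,0]>10)&(L[...,0]<70)&(L[...,2]<40)&(L[...,2]>-80)
    xs=[];zs=[]
    for x0 in range(10,55,2):
        q=L[m&(L[...,0]>=x0)&(L[...,0]<x0+2)]
        if len(q)>3: xs.append(x0+1); zs.append(np.percentile(q[:,2],3).round(1))
    print(list(zip(xs,[float(z) for z in zs]))); s=np.polyfit(xs[:10],zs[:10],1); print("tilt deg",-np.degrees(np.arctan(s[0])))
E
python3 -c "
from tilt import *
tilt('w9')"
```

```text
time_s: 23.82
tool_pos: [564.7, 108.2, 44.0]
tcp_rot: [0.999, 0.052, -0.001, 0.0]
ft_force: [-1.2, -0.5, -0.5]
opening: 31.6
grip_force: 8.0
t 23.82 tcp [564.7 108.2  44. ] yaw 5.92 open 31.6 grip 8.0 F [-1.2 -0.5 -0.5] q1,7 [-0.55 -1.16]
 -> [564.7, 109.8, 45, 5.95] delta [ 0.2 -1.6 -1. ] twist -0.03
[(11, -37.7), (13, -38.7), (15, -39.7), (17, -40.6), (19, -41.4), (21, -42.2), (23, -43.9), (25, -44.5), (27, -45.5), (29, -45.4), (31, -43.7), (33, -39.0), (35, -37.4), (37, -34.3), (39, -29.4), (41, -21.4), (43, -12.8), (45, -12.6), (47, -12.4), (49, -12.7), (51, -12.9), (53, -12.5), (55, -13.0)]
tilt deg 24.67376342031231
```

```bash
python3 -m jog '[{"delta_pos":[0,0,0],"twist":0,"jaw":0.1},{"delta_pos":[-4,0,0],"twist":0,"jaw":0.1},{"delta_pos":[-8,0,0],"twist":0,"jaw":0.1},{"delta_pos":[-12,0,0],"twist":0,"jaw":0.1},{"delta_pos":[-14.5,0,0],"twist":0,"jaw":0.1},{"delta_pos":[-14.5,0,0],"twist":0,"jaw":0.1},{"delta_pos":[-14.5,0,0],"twist":0,"jaw":0.1}]' 20
python3 -c "
from tilt import *
tilt('w10')"
```

```text
time_s: 24.45
tool_pos: [552.3, 106.8, 45.0]
tcp_rot: [0.999, 0.052, 0.002, 0.0]
ft_force: [4.3, 0.7, -1.8]
opening: 31.4
grip_force: 20.0
t 24.45 tcp [552.3 106.8  45. ] yaw 5.92 open 31.4 grip 20.0 F [ 4.3  0.7 -1.8] q1,7 [-0.55 -1.15]
 -> [564.7, 109.8, 45, 5.95] delta [12.6 -1.7  0. ] twist -0.03
[(11, -37.9), (13, -38.9), (15, -39.4), (17, -40.6), (19, -41.3), (21, -42.3), (23, -43.7), (25, -44.5), (27, -45.2), (29, -45.2), (31, -43.5), (33, -39.6), (35, -37.0), (37, -34.0), (39, -29.5), (41, -20.9), (43, -10.4), (45, -11.4), (47, -11.3), (49, -11.2), (51, -11.4), (53, -11.5), (55, -11.3)]
tilt deg 23.807653329842257
```

View pics/w10.png

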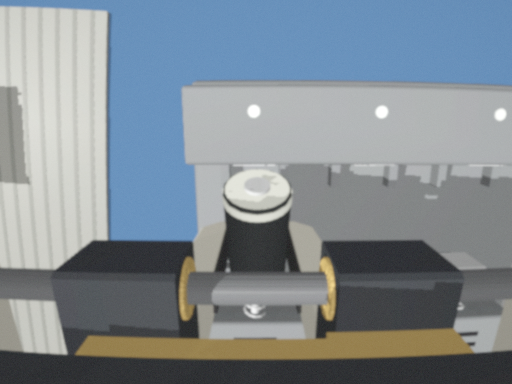

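```bash
python3 -m jog '[{"delta_pos":[-2.5,-0.7,0],"twist":0,"jaw":0.1},{"delta_pos":[-2.5,-0.7,3],"twist":0,"jaw":0.1},{"delta_pos":[-2.5,-0.7,6],"twist":0,"jaw":0.1},{"delta_pos":[-2.5,-0.7,9],"twist":0,"jaw":0.1},{"delta_pos":[-2.5,-0.7,12],"twist":0,"jaw":0.1},{"delta_pos":[-2.5,-0.7,14.5],"twist":0,"jaw":0.1},{"delta_pos":[-2.5,-0.7,14.5],"twist":0,"jaw":0.1},{"delta_pos":[-2.5,-0.7,14.5],"twist":0,"jaw":0.1}]' 12
python3 -c "
from tilt import *
tilt('w11')"
```

```text
time_s: 25.17
tool_pos: [548.4, 107.2, 30.2]
tcp_rot: [0.999, 0.052, 0.0, -0.0]
ft_force: [3.6, 0.1, 3.4]
opening: 31.8
grip_force: 12.0
t 25.17 tcp [548.4 107.2  30.2] yaw 5.92 open 31.8 grip 12.0 F [3.6 0.1 3.4] q1,7 [-0.54 -1.14]
 -> [564.7, 109.8, 45, 5.95] delta [ 16.5  -1.  -14.8] twist -0.03
[(11, -31.6), (13, -31.6), (15, -31.8), (17, -31.7), (19, -31.7), (21, -31.7), (23, -32.0), (25, -31.7), (27, -31.4), (29, -31.8), (31, -31.6), (33, -31.6), (35, -31.7), (37, -32.0), (39, -32.5), (41, -32.1), (43, -31.4), (45, -22.6), (47, -26.1), (49, -26.3), (51, -26.4), (53, -26.3), (55, -26.0)]
tilt deg 0.13889858732598495
```

```bash
python3 -m jog '[{"delta_pos":[0,0,0],"twist":0,"jaw":0.54},{"delta_pos":[0,0,0],"twist":0,"jaw":0.54},{"delta_pos":[0,0,0],"twist":0,"jaw":0.54},{"delta_pos":[0,0,-40],"twist":0,"jaw":0.54},{"delta_pos":[0,0,-80],"twist":0,"jaw":0.54},{"delta_pos":[-30,0,-110],"twist":0,"jaw":0.54},{"delta_pos":[-60,0,-110],"twist":0,"jaw":0.54},{"delta_pos":[-60,0,-110],"twist":0,"jaw":0.54},{"delta_pos":[-60,0,-110],"twist":0,"jaw":0.54}]' 12
cat > home.py <<'E'
from h import *
b=np.array([551.3,.8]);a=np.radians(5.95);ex=np.array([np.cos(a),np.sin(a)]);ey=np.array([-ex[1],ex[0]])
def home(yc,fn):
    w=snap("wrist",fn); cv2.imwrite("pics/"+fn+".png",w["p"])
    C=cloud(w); D=(C[...,:2]-b); X=D@ex-54.6; Y=D@ey-yc; Z=C[...,2]-30
    for x0 in range(-78,12,6):
        m=(X>=x0)&(X<x0+6)&(np.abs(Y)<20)&(Z>20)&(Z<60); q=Z[m]
        if len(q)>5: t=np.percentile(q,97); mm=m&(Z>t-3); print(x0,len(q),"ztop",round(float(t),1),"y",Y[mm].mean().round(1))
E
python3 -c "
from home import *
go([565,46,120,6]); home(107,'w12')"
```

```text
time_s: 25.97
tool_pos: [485.3, 101.4, 139.5]
tcp_rot: [0.999, 0.052, -0.002, -0.001]
ft_force: [0.3, 1.1, 0.3]
opening: 50.2
grip_force: 0.0
t 25.97 tcp [485.3 101.4 139.5] yaw 5.93 open 50.2 grip 0.0 F [0.3 1.1 0.3] q1,7 [-0.68 -1.24]
 -> [565, 46, 120, 6] delta [73.6 63.4 19.1] twist -0.07
-78 92 ztop 23.2 y 1.0
-72 212 ztop 31.7 y 0.6
-66 283 ztop 31.8 y 0.0
-60 272 ztop 32.1 y 0.6
-54 277 ztop 31.9 y 0.2
-48 289 ztop 31.9 y 0.4
-42 292 ztop 31.9 y 0.3
-36 297 ztop 31.7 y 0.1
-30 289 ztop 31.9 y -0.2
-24 300 ztop 32.2 y -0.2
-18 313 ztop 32.0 y -0.3
-12 315 ztop 32.1 y -0.1
-6 275 ztop 31.9 y 0.1
0 450 ztop 26.8 y -0.0
6 447 ztop 26.7 y -0.1
```

View pics/w12.png

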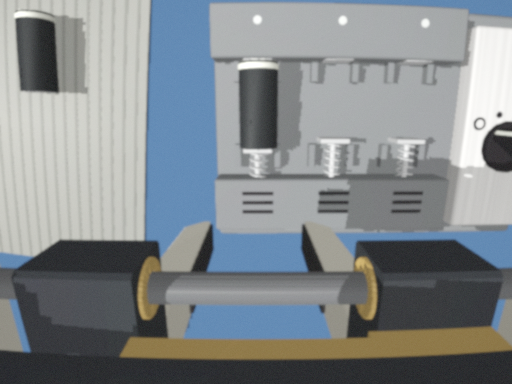

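```bash
python3 -c "
from h import *
go([582.1,309,75,1.5])"
python3 -m jog '[{"delta_pos":[118,-197,0],"twist":4.4,"jaw":0.55},{"delta_pos":[118,-197,0],"twist":4.4,"jaw":0.55},{"delta_pos":[118,-197,0],"twist":4.4,"jaw":0.55},{"delta_pos":[118,-197,0],"twist":4.4,"jaw":0.55},{"delta_pos":[118,-197,0],"twist":4.4,"jaw":0.55},{"delta_pos":[118,-197,40],"twist":4.4,"jaw":0.55},{"delta_pos":[118,-197,60],"twist":4.4,"jaw":0.55},{"delta_pos":[118,-197,60],"twist":4.4,"jaw":0.55},{"delta_pos":[118,-197,60],"twist":4.4,"jaw":0.55},{"delta_pos":[118,-197,60],"twist":4.4,"jaw":0.55}]' 10
python3 -c "
from cells import *
go([582.1,309,3,1.5])
w=snap('wrist','w13'); cells(w,(380,680,180,420),15)"
```

```text
t 26.02 tcp [487.  101.5 139.4] yaw 5.96 open 50.2 grip 0.0 F [ 0.2  0.  -0.5] q1,7 [-0.68 -1.24]
 -> [582.1, 309, 75, 1.5] delta [ 116.2 -196.4   64.3] twist 4.46
time_s: 26.85
tool_pos: [586.7, 307.6, 80.6]
tcp_rot: [1.0, 0.012, 0.001, 0.001]
ft_force: [-0.3, 0.7, -0.0]
opening: 51.0
grip_force: 0.0
t 26.85 tcp [586.7 307.6  80.6] yaw 1.41 open 51.0 grip 0.0 F [-0.3  0.7 -0. ] q1,7 [-0.85 -1.6 ]
 -> [582.1, 309, 3, 1.5] delta [-4.6 -1.6 77.6] twist -0.09
2536 [584.8 311.4  31.4] [array([584.9, 312.6]), array([59.2, 29.2]), np.float64(3.1)] [25.2 34.8]
```

```bash
python3 -m jog '[{"delta_pos":[-5,-4.5,30],"twist":-0.8,"jaw":0.55},{"delta_pos":[-5,-4.5,58],"twist":-0.8,"jaw":0.55},{"delta_pos":[-5,-4.5,77],"twist":-0.8,"jaw":0.55},{"delta_pos":[-5,-4.5,77],"twist":-0.8,"jaw":0.55},{"delta_pos":[-5,-4.5,77],"twist":-0.8,"jaw":0.1},{"delta_pos":[-5,-4.5,77],"twist":-0.8,"jaw":0.1},{"delta_pos":[-5,-4.5,77],"twist":-0.8,"jaw":0.1},{"delta_pos":[-5,-4.5,77],"twist":-0.8,"jaw":0.1}]' 10
python3 -m jog '[{"delta_pos":[0,0,-20],"twist":0,"jaw":0.1},{"delta_pos":[0,0,-60],"twist":0,"jaw":0.1},{"delta_pos":[0,0,-100],"twist":0,"jaw":0.1},{"delta_pos":[0,0,-110],"twist":0,"jaw":0.1},{"delta_pos":[0,0,-110],"twist":0,"jaw":0.1},{"delta_pos":[0,0,-110],"twist":0,"jaw":0.1}]' 10
python3 -c "
from tilt import *
tilt('w14'); go([577.9,-17.5,108,5.95])"
```

```text
time_s: 27.57
tool_pos: [582.1, 313.5, 5.3]
tcp_rot: [1.0, 0.02, 0.002, -0.001]
ft_force: [-0.7, -0.1, 4.2]
opening: 31.6
grip_force: 10.0
time_s: 28.07
tool_pos: [579.9, 313.7, 113.1]
tcp_rot: [1.0, 0.02, -0.0, -0.0]
ft_force: [-0.9, 0.2, -2.1]
opening: 31.8
grip_force: 10.0
t 28.07 tcp [579.9 313.7 113.1] yaw 2.33 open 31.8 grip 10.0 F [-0.9  0.2 -2.1] q1,7 [-0.87 -1.61]
 -> [564.7, 109.8, 45, 5.95] delta [-23.5 203.1  68. ] twist -3.62
[(11, -29.6), (13, -29.4), (15, -29.4), (17, -29.5), (19, -29.6), (21, -29.6), (23, -29.5), (25, -29.6), (27, -29.3), (29, -29.5), (31, -29.5), (33, -29.5), (35, -29.9), (37, -30.0), (39, -29.0), (41, -25.9)]
tilt deg -0.10417402977701672
t 28.12 tcp [578.8 313.5 111.5] yaw 2.33 open 31.4 grip 10.0 F [ 0.1  0.3 -0.8] q1,7 [-0.87 -1.61]
 -> [577.9, -17.5, 108, 5.95] delta [-14.4 330.7   3.6] twist -3.62
```

```bash
python3 -m jog '[{"delta_pos":[-18.5,268,-5],"twist":-3.6,"jaw":0.1},{"delta_pos":[-18.5,268,-5],"twist":-3.6,"jaw":0.1},{"delta_pos":[-18.5,268,-5],"twist":-3.6,"jaw":0.1},{"delta_pos":[-18.5,268,-5],"twist":-3.6,"jaw":0.1},{"delta_pos":[-18.5,268,-5],"twist":-3.6,"jaw":0.1},{"delta_pos":[-18.5,268,-5],"twist":-3.6,"jaw":0.1},{"delta_pos":[-18.5,268,-5],"twist":-3.6,"jaw":0.1},{"delta_pos":[-18.5,268,5],"twist":-3.6,"jaw":0.1},{"delta_pos":[-18.5,268,5],"twist":-3.6,"jaw":0.1},{"delta_pos":[-18.5,268,5],"twist":-3.6,"jaw":0.1},{"delta_pos":[-18.5,268,5],"twist":-3.6,"jaw":0.1}]' 10
python3 -c "
from h import *
go([571.4,45.2,58,5.95],[571.4,45.2,46,5.95])"
```

```text
time_s: 29.03
tool_pos: [572.0, 47.5, 106.5]
tcp_rot: [0.999, 0.053, -0.001, -0.001]
ft_force: [-0.6, -0.1, -1.5]
opening: 31.7
grip_force: 10.0
t 29.03 tcp [572.   47.5 106.5] yaw 6.12 open 31.7 grip 10.0 F [-0.6 -0.1 -1.5] q1,7 [-0.48 -1.11]
 -> [571.4, 45.2, 58, 5.95] delta [-0.7  2.3 48.5] twist 0.17
 -> [571.4, 45.2, 46, 5.95] delta [-0.7  2.3 60.5] twist 0.17
```

```bash
python3 -m jog '[{"delta_pos":[-0.7,2.3,20],"twist":0.2,"jaw":0.1},{"delta_pos":[-0.7,2.3,38],"twist":0.2,"jaw":0.1},{"delta_pos":[-0.7,2.3,46],"twist":0.2,"jaw":0.1},{"delta_pos":[-0.7,2.3,49],"twist":0.2,"jaw":0.1},{"delta_pos":[-0.7,2.3,51],"twist":0.2,"jaw":0.1},{"delta_pos":[-0.7,2.3,53],"twist":0.2,"jaw":0.1},{"delta_pos":[-0.7,2.3,55],"twist":0.2,"jaw":0.1},{"delta_pos":[-0.7,2.3,57],"twist":0.2,"jaw":0.1},{"delta_pos":[-0.7,2.3,59],"twist":0.2,"jaw":0.1},{"delta_pos":[-0.7,2.3,60],"twist":0.2,"jaw":0.1},{"delta_pos":[-0.7,2.3,60],"twist":0.2,"jaw":0.1},{"delta_pos":[-0.7,2.3,60],"twist":0.2,"jaw":0.1}]' 8
python3 -c "
from tilt import *
tilt('w15'); go([571.4,45.2,46,5.95])"
```

```text
time_s: 30.03
tool_pos: [572.2, 42.6, 47.8]
tcp_rot: [0.999, 0.05, -0.0, -0.0]
ft_force: [-2.5, 0.7, 1.3]
opening: 31.7
grip_force: 8.0
t 30.03 tcp [572.2  42.6  47.8] yaw 5.72 open 31.7 grip 8.0 F [-2.5  0.7  1.3] q1,7 [-0.43 -1.06]
 -> [564.7, 109.8, 45, 5.95] delta [ -0.7 -67.6   2.8] twist -0.23
[(11, -34.9), (13, -35.4), (15, -36.6), (17, -37.2), (19, -37.8), (21, -38.3), (23, -39.5), (25, -40.3), (27, -41.0), (29, -41.7), (31, -41.7), (33, -40.0), (35, -34.2), (37, -32.8), (39, -27.8), (41, -17.2), (43, -8.6), (45, -8.6), (47, -8.9), (49, -8.9), (51, -8.7), (53, -8.8), (55, -9.5)]
tilt deg 20.943211442975226
t 30.08 tcp [572.3  42.6  47.9] yaw 5.72 open 31.7 grip 8.0 F [-2.4 -0.5  0.6] q1,7 [-0.43 -1.06]
 -> [571.4, 45.2, 46, 5.95] delta [-0.6 -2.7  1.9] twist -0.23
```

```bash
python3 -m jog '[{"delta_pos":[-0.5,-2.6,1],"twist":-0.2,"jaw":0.1},{"delta_pos":[-0.5,-2.6,2.5],"twist":-0.2,"jaw":0.1},{"delta_pos":[-0.5,-2.6,2.5],"twist":-0.2,"jaw":0.1}]' 8
python3 -m jog '[{"delta_pos":[0,0,0],"twist":0,"jaw":0.1},{"delta_pos":[-4,0,0],"twist":0,"jaw":0.1},{"delta_pos":[-8,0,0],"twist":0,"jaw":0.1},{"delta_pos":[-12,0,0],"twist":0,"jaw":0.1},{"delta_pos":[-16,0,0],"twist":0,"jaw":0.1},{"delta_pos":[-17,0,0],"twist":0,"jaw":0.1},{"delta_pos":[-17,0,0],"twist":0,"jaw":0.1},{"delta_pos":[-17,0,0],"twist":0,"jaw":0.1}]' 20
python3 -c "
from tilt import *
tilt('w16'); go([558.4-1.3,43.7,32,5.95])"
```

```text
time_s: 30.33
tool_pos: [572.1, 44.8, 45.3]
tcp_rot: [0.999, 0.052, 0.001, 0.0]
ft_force: [-0.5, -0.5, 0.4]
opening: 31.6
grip_force: 8.0
time_s: 31.0
tool_pos: [556.6, 43.6, 46.0]
tcp_rot: [0.999, 0.052, 0.002, 0.0]
ft_force: [4.7, -0.1, -1.3]
opening: 31.4
grip_force: 20.0
t 31.0 tcp [556.6  43.6  46. ] yaw 5.94 open 31.4 grip 20.0 F [ 4.7 -0.1 -1.3] q1,7 [-0.44 -1.04]
 -> [564.7, 109.8, 45, 5.95] delta [ 14.9 -65.    1. ] twist -0.01
[(11, -36.7), (13, -37.6), (15, -38.6), (17, -39.3), (19, -40.5), (21, -41.2), (23, -42.6), (25, -43.3), (27, -43.8), (29, -44.0), (31, -41.9), (33, -37.2), (35, -35.7), (37, -32.3), (39, -27.6), (41, -19.6), (45, -9.2), (47, -10.4), (49, -10.6), (51, -10.7), (53, -10.7), (55, -10.3)]
tilt deg 23.45792137010247
t 31.05 tcp [556.6  43.6  46. ] yaw 5.94 open 31.6 grip 20.0 F [ 4.9  0.4 -2.4] q1,7 [-0.44 -1.04]
 -> [557.1, 43.7, 32, 5.95] delta [ 0.4 -0.1 14. ] twist -0.01
```

```bash
python3 -m jog '[{"delta_pos":[-0.5,0,3],"twist":0,"jaw":0.1},{"delta_pos":[-0.5,0,6],"twist":0,"jaw":0.1},{"delta_pos":[-0.5,0,9],"twist":0,"jaw":0.1},{"delta_pos":[-0.5,0,12],"twist":0,"jaw":0.1},{"delta_pos":[-0.5,0,14.5],"twist":0,"jaw":0.1},{"delta_pos":[-0.5,0,14.5],"twist":0,"jaw":0.1},{"delta_pos":[-0.5,0,14.5],"twist":0,"jaw":0.1}]' 12
python3 -c "
from tilt import *
tilt('w17')"
```

```text
time_s: 31.63
tool_pos: [554.7, 43.5, 31.5]
tcp_rot: [0.999, 0.052, 0.001, -0.0]
ft_force: [4.0, 1.7, 4.7]
opening: 31.4
grip_force: 12.0
t 31.63 tcp [554.7  43.5  31.5] yaw 5.93 open 31.4 grip 12.0 F [4.  1.7 4.7] q1,7 [-0.43 -1.02]
 -> [564.7, 109.8, 45, 5.95] delta [ 16.8 -64.9 -13.4] twist -0.02
[(11, -30.7), (13, -30.5), (15, -30.1), (17, -30.4), (19, -30.4), (21, -30.5), (23, -30.4), (25, -30.3), (27, -30.5), (29, -30.6), (31, -30.3), (33, -30.4), (35, -30.4), (37, -30.6), (39, -30.7), (41, -30.9), (43, -30.0), (45, -20.3), (47, -24.2), (49, -25.0), (51, -25.1), (53, -25.3), (55, -25.0)]
tilt deg 0.0347247106048124
```

Level and down. Release, back off, verify both cells, the bin and the knob.

```bash
python3 -m jog '[{"delta_pos":[0,0,0],"twist":0,"jaw":0.52},{"delta_pos":[0,0,0],"twist":0,"jaw":0.52},{"delta_pos":[0,0,0],"twist":0,"jaw":0.52},{"delta_pos":[0,0,-40],"twist":0,"jaw":0.52},{"delta_pos":[0,0,-80],"twist":0,"jaw":0.52},{"delta_pos":[-30,0,-120],"twist":0,"jaw":0.52},{"delta_pos":[-60,0,-140],"twist":0,"jaw":0.52},{"delta_pos":[-60,0,-140],"twist":0,"jaw":0.4},{"delta_pos":[-60,0,-140],"twist":0,"jaw":0.4},{"delta_pos":[-60,0,-140],"twist":0,"jaw":0.4}]' 12
python3 - <<'E'
from home import *
go([550.5,-104.7,120,59.8])
home(43,"w18"); print(); home(107,"w19")
from cells import cells
v=snap("top","top6"); cells(v,(340,530,-480,-180),-5); cells(v,(380,680,180,420),15)
w=load("w19"); C=cloud(w); s=(np.abs(C[...,0]-551)<30)&(np.abs(C[...,1]+105)<30)&(C[...,2]>80)&(C[...,2]<92)
print(cv2.minAreaRect(C[s][:,:2].astype(np.float32)))
E
```

```text
time_s: 32.52
tool_pos: [493.7, 37.7, 170.1]
tcp_rot: [0.999, 0.052, -0.001, -0.0]
ft_force: [-0.8, 0.5, -0.6]
opening: 37.9
grip_force: 0.0
t 32.52 tcp [493.7  37.7 170.1] yaw 5.95 open 37.9 grip 0.0 F [-0.8  0.5 -0.6] q1,7 [-0.57 -1.15]
 -> [550.5, -104.7, 120, 59.8] delta [ 41.9 147.5  50. ] twist -53.85
-78 55 ztop 23.7 y 0.9
-72 171 ztop 32.0 y 0.2
-66 221 ztop 32.0 y 0.5
-60 221 ztop 31.9 y 0.4
-54 224 ztop 32.1 y 0.3
-48 226 ztop 31.7 y 0.7
-42 227 ztop 32.1 y 0.6
-36 227 ztop 31.9 y 0.4
-30 232 ztop 31.7 y 0.2
-24 250 ztop 31.8 y 0.1
-18 240 ztop 31.7 y 0.2
-12 245 ztop 32.1 y -0.1
-6 192 ztop 32.0 y 0.2
0 351 ztop 26.7 y 0.2
6 354 ztop 26.9 y 0.3

-78 60 ztop 22.7 y 0.0
-72 183 ztop 31.7 y -0.7
-66 225 ztop 31.8 y -0.5
-60 219 ztop 32.0 y -0.9
-54 227 ztop 31.9 y -0.4
-48 225 ztop 32.0 y -0.2
-42 239 ztop 31.9 y -0.7
-36 245 ztop 32.1 y -0.5
-30 243 ztop 31.9 y -0.1
-24 231 ztop 32.0 y -0.5
-18 235 ztop 31.9 y -0.0
-12 251 ztop 32.1 y -0.1
-6 208 ztop 31.9 y -0.1
0 347 ztop 26.6 y -0.5
6 341 ztop 26.8 y 0.0
161 [ 425.4 -259.7   31.4] [array([ 428.8, -261.4]), array([23.4, 49.9]), np.float64(89.6)] [24.5 36.3]
188 [ 428.6 -317.7   31.8] [array([ 428.2, -318.8]), array([26.2, 51.2]), np.float64(85.9)] [25. 37.]
163 [ 433.7 -380.    32. ] [array([ 430.6, -380.5]), array([21.9, 50.5]), np.float64(87.1)] [23.1 37.2]
((550.2302856445312, -104.90687561035156), (43.13674545288086, 13.150375366210938), 58.42257308959961)
```

View pics/w18.png

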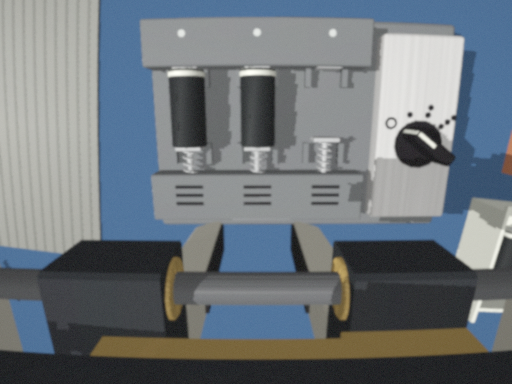

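```bash
python3 -m jog '[{"delta_pos":[42,148,10],"twist":-53.6,"jaw":0.4},{"delta_pos":[42,148,10],"twist":-53.6,"jaw":0.4},{"delta_pos":[42,148,10],"twist":-53.6,"jaw":0.4},{"delta_pos":[42,148,10],"twist":-53.6,"jaw":0.4},{"delta_pos":[42,148,40],"twist":-53.6,"jaw":0.4},{"delta_pos":[42,148,50],"twist":-53.6,"jaw":0.4},{"delta_pos":[42,148,50],"twist":-53.6,"jaw":0.4},{"delta_pos":[42,148,50],"twist":-53.6,"jaw":0.4},{"delta_pos":[42,148,50],"twist":-53.6,"jaw":0.4},{"delta_pos":[42,148,50],"twist":-53.6,"jaw":0.4},{"delta_pos":[42,148,50],"twist":-53.6,"jaw":0.4}]' 25
python3 -c "
from h import *
go([550.6,-104.8,61.5,59.6])"
```

```text
time_s: 33.58
tool_pos: [551.5, -105.8, 120.2]
tcp_rot: [0.868, 0.496, -0.0, -0.0]
ft_force: [-0.1, -0.7, 0.8]
opening: 37.4
grip_force: 0.0
t 33.58 tcp [ 551.5 -105.8  120.2] yaw 59.43 open 37.4 grip 0.0 F [-0.1 -0.7  0.8] q1,7 [-0.07 -0.12]
 -> [550.6, -104.8, 61.5, 59.6] delta [ 0.4 -1.3 58.7] twist -0.17
```

```bash
python3 -m jog '[{"delta_pos":[0.4,-1.3,25],"twist":-0.2,"jaw":0.4},{"delta_pos":[0.4,-1.3,45],"twist":-0.2,"jaw":0.4},{"delta_pos":[0.4,-1.3,58.5],"twist":-0.2,"jaw":0.4},{"delta_pos":[0.4,-1.3,58.5],"twist":-0.2,"jaw":0.4},{"delta_pos":[0.4,-1.3,58.5],"twist":-0.2,"jaw":0},{"delta_pos":[0.4,-1.3,58.5],"twist":-0.2,"jaw":0},{"delta_pos":[0.4,-1.3,58.5],"twist":-0.2,"jaw":0},{"delta_pos":[0.4,-1.3,58.5],"twist":-0.2,"jaw":0},{"delta_pos":[0.4,-1.3,58.5],"twist":-0.2,"jaw":0}]' 25
python3 -m jog '[{"delta_pos":[0,0,0],"twist":7,"jaw":0},{"delta_pos":[0,0,0],"twist":14,"jaw":0},{"delta_pos":[0,0,0],"twist":21,"jaw":0},{"delta_pos":[0,0,0],"twist":28,"jaw":0},{"delta_pos":[0,0,0],"twist":35,"jaw":0},{"delta_pos":[0,0,0],"twist":42,"jaw":0},{"delta_pos":[0,0,0],"twist":49,"jaw":0},{"delta_pos":[0,0,0],"twist":56,"jaw":0},{"delta_pos":[0,0,0],"twist":63,"jaw":0},{"delta_pos":[0,0,0],"twist":69,"jaw":0},{"delta_pos":[0,0,0],"twist":72,"jaw":0},{"delta_pos":[0,0,0],"twist":72,"jaw":0}]' 25
python3 -c "
from h import *
go([550.6,-104.8,61.5,-12.2])"
```

```text
time_s: 34.33
tool_pos: [551.0, -104.7, 63.4]
tcp_rot: [0.867, 0.498, 0.001, 0.0]
ft_force: [-0.8, 0.5, 2.8]
opening: 11.9
grip_force: 25.0
time_s: 35.33
tool_pos: [551.7, -106.5, 63.4]
tcp_rot: [0.994, -0.108, 0.002, 0.002]
ft_force: [0.1, -3.0, 2.3]
opening: 11.7
grip_force: 25.0
t 35.33 tcp [ 551.7 -106.5   63.4] yaw -12.35 open 11.7 grip 25.0 F [ 0.1 -3.   2.3] q1,7 [-0.25 -1.01]
 -> [550.6, -104.8, 61.5, -12.2] delta [-1.5 -1.4  1.9] twist -0.15
```

```bash
python3 -m jog '[{"delta_pos":[0,0,0],"twist":0,"jaw":0.35},{"delta_pos":[0,0,0],"twist":0,"jaw":0.35},{"delta_pos":[0,0,0],"twist":0,"jaw":0.35},{"delta_pos":[0,0,-40],"twist":0,"jaw":0.35},{"delta_pos":[0,0,-80],"twist":0,"jaw":0.35},{"delta_pos":[-30,0,-120],"twist":0,"jaw":0.35},{"delta_pos":[-50,0,-140],"twist":0,"jaw":0.35},{"delta_pos":[-50,0,-140],"twist":0,"jaw":0.35},{"delta_pos":[-50,0,-140],"twist":0,"jaw":0.35},{"delta_pos":[-50,0,-140],"twist":0,"jaw":0.35}]' 25
python3 - <<'E'
from h import *
go()
w=snap("wrist","w20"); v=snap("top","top7")
for n in("w20","top7"):
    x=load(n); C=cloud(x); s=(np.abs(C[...,0]-551)<30)&(np.abs(C[...,1]+105)<30)&(C[...,2]>80)&(C[...,2]<92)
    print(n,cv2.minAreaRect(C[s][:,:2].astype(np.float32)))
cv2.imwrite("pics/fin.png",cv2.resize(v["p"][140:290,100:470],(796,323)))
from cells import cells
cells(v,(340,530,-480,-180),-5)
E
```

```text
time_s: 36.17
tool_pos: [501.8, -93.1, 201.7]
tcp_rot: [0.994, -0.106, -0.0, -0.001]
ft_force: [-0.3, 0.5, 0.1]
opening: 32.6
grip_force: 0.0
t 36.17 tcp [501.8 -93.1 201.7] yaw -12.19 open 32.6 grip 0.0 F [-0.3  0.5  0.1] q1,7 [-0.4  -1.15]
w20 ((550.6808471679688, -105.03033447265625), (11.905997276306152, 42.40350341796875), 77.60150909423828)
top7 ((554.8092651367188, -100.2763671875), (0.3333010673522949, 33.15025329589844), 76.09334564208984)
```

View pics/fin.png

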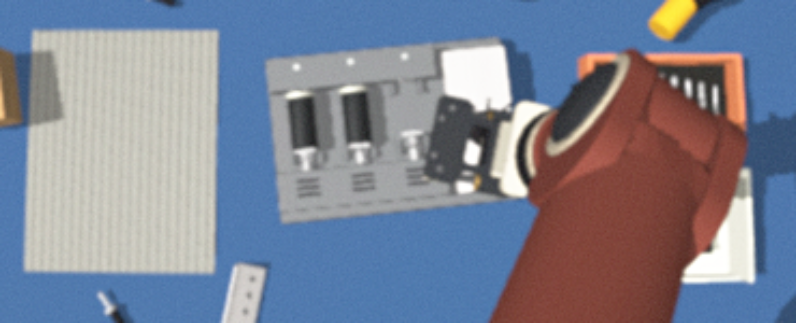

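```bash
python3 -c "
from bench import bot
print(bot.close_job())"
```

```text
the job is handed in; nothing more can be done
None
```

The job is handed in at about 36 s: selector turned to off first, three charged cells moved to the bin, both flat cells seated in bays 1 and 2, selector set to two dots. I checked the cells, knob and mat in the images before handing in; the arm hid the bin in the last picture, but the cells lay in it about 4 s earlier. I don't have the judge's result.

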